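# Check in the masking tape rolls with the hand scanner

### The arm

A 6-joint arm with a two-finger parallel gripper is mounted at the origin on the work surface. World frame = base frame: x ahead of the robot, y to its left, z up, the work surface at z = 0. Lengths are in mm, angles in rad, forces in N, time in s.
With the tool pointing down it reaches from about 350 to 875 mm from the base axis. Payload 4.2 kg.
Tool frame: the origin (TCP) lies at the very end of the fingers, on their centre line; the grasp point (between the pads) lies 19 mm behind it; z points along the fingers, y is the line along which they close (so a half turn about z gives the same grasp; the last joint's range is limited). The gripper opens to 85 mm and grips with 20 to 120 N. Pads are 22 mm wide; open, the fingers measure 114 mm over their backs; the gripper's body (76 mm by 85 mm) begins 54 mm behind the grasp point. The pads swing forward as they close: fully open they stand 13 mm farther back than shut.
Start: joints at [-1.031, 0.385, 0.008, 0, -1.194, -0.259], TCP at [173.219, -600.495, 231.312] pointing down, gripper open.
Joint ranges: [-3.14, 3.14], [-1.21, 2.06], [-1.07, 1.41], [-3.16, 2.05], [-2.99, -0.16], [-3.1, 3.1]. Speed limits (rad/s): [2.79, 2.79, 3.14, 3.14, 3.14, 3.14].

### API

Orientations are given as a unit quaternion [x, y, z, w].
In Python, from bench import monitor, get_image, camera_info, job_done gives the robot as it stands.
- The arm moves only by the tool send_rows, never from a script. Its argument "series" is a list of rows, each a list of 3 entries, a list of its own where there are three numbers: the shift along the tool's x, y, z in mm, then the turn, a rotation vector about the tool's x, y, z in rad, then the finger opening in mm, from 0 to 85.4. A call has 1 to 8 rows; each row shifts and turns the commanded pose from where the row before left it, along the tool's axes as they then stand; what a row does not reach is not made up. A row lasts 1/10 s, in which the tool goes at most 50 mm and 8.59 degrees, less where a joint would pass 70% of its speed; a pose out of reach is approached as far as the arm can. A call with a gripper value outside its range is refused whole. The fingers move at their own pace and stop on an object; the grip force is fixed at half the most. Time passes only in rows, so rows that do not move let the fingers close. It gives the time, the measured TCP pose, the force, the opening and the grip force at its end, in the units of the state.
- monitor.read_state(): the state, without advancing time (a new reading comes with each control period).
- get_image(name): name is "side" or "top" or "wrist"; returns the picture (420x560x3 uint8, red, green, blue); there is no depth.
- camera_info(name): a dict with "intrinsics" (3x3 intrinsics, pixels), "R" (3x3) and "t" (3): a world point X has camera coordinates R X + t. Camera axes: x right, y down, z forward; pixel columns grow to the right and rows downward; lengths in mm; the calibration is good to about 2 mm. The wrist camera is an equidistant fisheye: a pixel r from the principal point sees the ray r / f radians off the axis. A picture is of the moment at which its call begins: read the wrist's pose just before it. camera_info takes no time and is no camera call; for the wrist camera it gives the pose at the moment of the call.
- job_done(): hands the job in; it is judged then, once.
The state is a dict: "clock": time; "joints": joint angles; "joint_vel": joint speeds; "joint_efforts": joint torques, N m; "position": TCP position; "ee_rot": TCP orientation; "contact_force": force on the tool from outside, world axes, zero at the start; "wrist_torque": the same for the moment, N m; "gripper_width": finger opening in mm; "grasp_force": force on a finger pad.
Only numpy, scipy, OpenCV 4.12 (cv2) and the standard library are available. Lean on these libraries where they do the work, as an engineer would, in place of code of your own. Each camera call takes 0.05 s, during which the arm holds its last target. There are 200 camera calls.

### The job

Class is over and the masking tape must be checked in: slide every tape roll up off its post on the stand and lay them all flat, label up and side by side, in the grey tray. Then take the orange hand scanner from its cradle and scan the labels of the rolls that are there, red first, then yellow, green and blue: point its beam at the middle of the label from about 10 cm away and keep it steadily there for at least two seconds each. Finally stand the scanner upright in its cradle again; leave the paint jars and the painted glass disc alone.

Things in the scene. Friction and masses are not known exactly. Their poses are not given: they have to be found in the camera images.
- roll_red: Roll of red masking tape: ring of outer diameter 60, bore 28, height 30 mm, 60 g. Starts over a post of the stand, lying flat on the board. May be absent (None). Origin: centre of its underside; z up along its axis; x points from the axis to the label, which is on the top face.
- roll_yellow: Roll of yellow masking tape: ring of outer diameter 60, bore 28, height 30 mm, 60 g. Starts over a post of the stand, lying flat on the board. May be absent (None). Origin: centre of its underside; z up along its axis; x points from the axis to the label, which is on the top face.
- roll_green: Roll of green masking tape: ring of outer diameter 60, bore 28, height 30 mm, 60 g. Starts over a post of the stand, lying flat on the board. May be absent (None). Origin: centre of its underside; z up along its axis; x points from the axis to the label, which is on the top face.
- roll_blue: Roll of blue masking tape: ring of outer diameter 60, bore 28, height 30 mm, 60 g. Starts over a post of the stand, lying flat on the board. May be absent (None). Origin: centre of its underside; z up along its axis; x points from the axis to the label, which is on the top face.
- label_red (a point): Centre of the white barcode label (12 x 22 mm) on the top face of the red roll, 23.5 mm from the roll's axis and 30 mm above its underside; its z is the roll's z (out of the label). May be absent (None).
- label_yellow (a point): Centre of the white barcode label (12 x 22 mm) on the top face of the yellow roll, 23.5 mm from the roll's axis and 30 mm above its underside; its z is the roll's z (out of the label). May be absent (None).
- label_green (a point): Centre of the white barcode label (12 x 22 mm) on the top face of the green roll, 23.5 mm from the roll's axis and 30 mm above its underside; its z is the roll's z (out of the label). May be absent (None).
- label_blue (a point): Centre of the white barcode label (12 x 22 mm) on the top face of the blue roll, 23.5 mm from the roll's axis and 30 mm above its underside; its z is the roll's z (out of the label). May be absent (None).
- stand: Fixed dark wooden board 180 x 180 x 18 mm with four upright steel posts of diameter 14 mm standing 52 mm above the board, at x = +-50 and y = +-50 mm. Origin: centre of the board's underside, on the table. The rolls fit the posts with 7 mm play all round.
- tray: Fixed grey open tray 215 x 215 mm outside, walls 5 mm thick and 15 mm high, floor 5 mm thick. Origin: centre of its underside, on the table. There is room for four rolls, at about x = +-50 and y = +-50 mm.
- scanner: Hand scanner, 180 g, 130 mm tall, upright. Grey head at the bottom (z 0 to 40, x -19 to +31, y -17 to +17 mm), square orange grip above (28 x 28 mm, z 40 to 130 mm, centred on the z axis). Origin: on the grip's axis at the underside; z up; x to the front, where the beam leaves. Always on. Centre of mass about 60 mm above the underside.
- scan_window (a point): Centre of the scanner's dark red window on the slanted lower front edge of its head, at x 22.5, y 0, z 8.5 mm in the scanner's frame. Its z axis is the beam: scanner's +x and 45 degrees down when upright; its y is the scanner's y. Reads a label within 15 mm of the beam's line, 60 to 140 mm from the window, on a roll lying flat in the tray, while the beam is kept on it for 2 s.
- cradle: Fixed black cradle: open-topped box 76 (x) x 62 (y) x 36 mm outside, walls and floor 5 mm, pocket 66 x 52 mm. The scanner starts standing on the pocket's floor, its x axis within 0.1 rad of the cradle's, its origin near x = -6 mm, y = 0 in the cradle's frame, which centres its head in the pocket. Origin: centre of the underside, on the table.
- jar_white: Bystander: glass paint jar with a white cap, 56 mm diameter, 80 mm tall; origin at the centre of its underside.
- jar_green: Bystander: green glass paint jar with a blue cap, 56 mm diameter, 70 mm tall; origin at the centre of its underside.
- glass_disc: Bystander: painted glass disc, 120 mm diameter, 6 mm thick, lying on a white paper pad 3 mm thick; origin at the centre of its underside.
Not all that is in view belongs to the job. There is more than one size of the scanner; the one meant has the size given above.

How it is judged:
By the outcome, as a careful person would: the job done as asked, in the order asked, and still so for the second after the job is handed in, with the robot touching nothing.
Of roll_red, roll_yellow, roll_green, roll_blue only 3 to 4 are there at a start; the rules pass over those that are not, and their reading is None.
At some moment in a run one of roll_red, roll_yellow, roll_green, roll_blue may be knocked a few centimetres aside while the robot is not near it.
It also fails if it takes over 210 s, if anything falls off the work surface, if the arm or the gripper's body presses on something with over 40 N, if the wrist force passes 120 N, or if a joint passes its speed limit or range.

## Working session

There is one attempt and no reset: what is moved stays moved. The work goes in short steps, Python scripts to look and compute and a tool call to move; the robot and the scene stay as the last step left them, time stands still between calls to the robot, and variables do not carry over. Pictures are saved under pics/ and viewed, at most 14 in all, crops included, and the job is handed in when it is done.

Besides the shell and the picture viewer there is one more tool, called after "Request:" by a JSON object that holds its "fn" and its "kwargs". send_rows: Moves the arm, as the interface text tells. Its arguments: {"type":"object","properties":{"series":{"type":"array"}},"required":["series"]}

```bash
mkdir -p pics; ls; python3 - <<'E'
from bench import monitor,get_image,camera_info
import cv2,numpy as np
np.set_printoptions(precision=4,suppress=True)
for n in ("side","top"):
    im=get_image(n); cv2.imwrite(f"pics/{n}0.png",cv2.cvtColor(im,cv2.COLOR_RGB2BGR))
for n in ("side","top","wrist"):
    c=camera_info(n); print(n,c)
print(monitor.read_state())
E
```

```text
pics
side {'intrinsics': array([[509.213 ,   0.    , 281.6639],
       [  0.    , 509.213 , 210.7519],
       [  0.    ,   0.    ,   1.    ]]), 'R': array([[-0.9993, -0.0378, -0.0054],
       [-0.023 ,  0.7103, -0.7035],
       [ 0.0304, -0.7028, -0.7107]]), 't': array([ 513.5953,   86.8583, 1373.5025])}
top {'intrinsics': array([[441.3251,   0.    , 280.7934],
       [  0.    , 441.3251, 209.6349],
       [  0.    ,   0.    ,   1.    ]]), 'R': array([[ 0.0214, -0.9997,  0.009 ],
       [-0.9835, -0.0227, -0.1797],
       [ 0.1799, -0.0051, -0.9837]]), 't': array([-65.5208, 541.7019, 952.5323])}
wrist {'intrinsics': array([[325.1923,   0.    , 280.8063],
       [  0.    , 325.1923, 209.1717],
       [  0.    ,   0.    ,   1.    ]]), 'R': array([[-0.2772,  0.9608,  0.002 ],
       [ 0.9083,  0.2614,  0.3265],
       [ 0.3132,  0.0923, -0.9452]]), 't': array([625.0148, -43.4627, 380.4196])}
{'clock': 0.1, 'joints': array([-1.0314,  0.3855,  0.0067, -0.0004, -1.194 , -0.2586]), 'joint_vel': array([ 0.0006, -0.0015,  0.0036,  0.0026, -0.0001,  0.002 ]), 'joint_efforts': array([ -0.0006, -39.3318,  18.8929,   4.1979,  -0.0026,   0.    ]), 'position': array([ 173.0553, -600.0115,  230.3262]), 'ee_rot': array([-0.1398,  0.9902,  0.001 , -0.0002]), 'contact_force': array([-0.1861,  0.9321,  0.2985]), 'wrist_torque': array([0.0211, 0.021 , 0.018 ]), 'grasp_force': 0.0, 'gripper_width': 85.72970180242153}
```

View pics/side0.png

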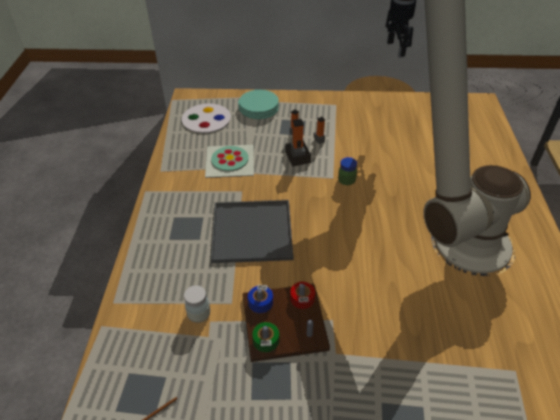

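View pics/top0.png

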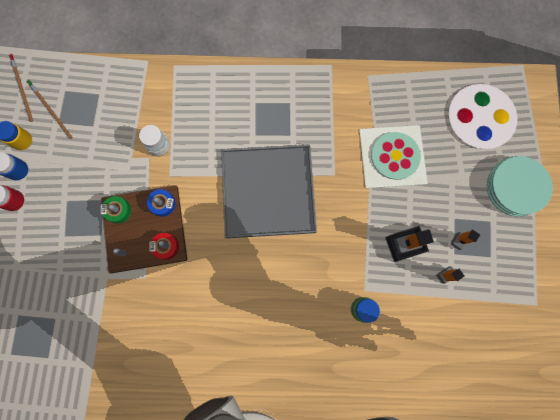

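Side: stand with blue (260,297), red (302,293), green (266,336), one empty post (309,328), so yellow is absent. The scanner in its black cradle is at (298,140), with two small look-alikes at (295,118) and (320,128). Top: rolls at green (117,208), blue (160,202) and red (163,245), tray (268,190), cradle scanner (410,241), look-alikes (466,239) and (450,275). I choose the one in the cradle and will check it in a close crop.

```bash
cat > vis.py <<'E'
import numpy as np, cv2
from bench import monitor,get_image,camera_info
from scipy.spatial.transform import Rotation as Ro
np.set_printoptions(precision=3,suppress=True)
def shot(n,save=None):
    c=camera_info(n); im=cv2.cvtColor(get_image(n),cv2.COLOR_RGB2BGR)
    if save: cv2.imwrite(f"pics/{save}.png",im)
    c['n']=n; return im,c
def ray(c,u,v):
    K=c['intrinsics']; x=(u-K[0,2])/K[0,0]; y=(v-K[1,2])/K[1,1]
    if c['n']=='wrist':
        r=np.hypot(x,y); s=np.sin(r)/r if r>1e-9 else 1.; d=np.array([x*s,y*s,np.cos(r)])
    else: d=np.array([x,y,1.])
    d=c['R'].T@d; return -c['R'].T@c['t'], d/np.linalg.norm(d)
def on(c,uv,z):
    o,d=ray(c,*uv); return o+d*(z-o[2])/d[2]
def tri(views):
    A=np.zeros((3,3)); b=np.zeros(3); P=[]
    for c,uv in views:
        o,d=ray(c,*uv); M=np.eye(3)-np.outer(d,d); A+=M; b+=M@o; P.append((M,o))
    X=np.linalg.solve(A,b); return X, max(np.linalg.norm(M@(X-o)) for M,o in P)
def proj(c,X):
    p=c['R']@np.asarray(X,float)+c['t']; K=c['intrinsics']
    if c['n']=='wrist':
        q=np.hypot(p[0],p[1]); th=np.arctan2(q,p[2]); xy=p[:2]/q*th
    else: xy=p[:2]/p[2]
    return xy*K[0,0]+K[:2,2]
HSV={'red':[(0,150,70,8,255,255),(172,150,70,180,255,255)],'green':[(50,120,40,80,255,255)],'blue':[(108,150,70,130,255,255)],'yellow':[(20,150,80,35,255,255)]}
def mask(im,col):
    h=cv2.cvtColor(im,cv2.COLOR_BGR2HSV); m=0
    for b in HSV[col]: m=m|cv2.inRange(h,b[:3],b[3:])
    return m
def blobs(m,lo=30):
    n,l,s,ce=cv2.connectedComponentsWithStats(m); return [(ce[i],s[i,4],s[i,:4]) for i in range(1,n) if s[i,4]>=lo]
def goto(P,yaw=None):
    "shift in tool axes from measured pose to world P, tool-z turn so that tool y lies along yaw (mod pi)"
    s=monitor.read_state(); R=Ro.from_quat(s['ee_rot']); d=R.inv().apply(np.array(P)-s['position'])
    y=R.apply([0,1,0]); a=np.arctan2(y[1],y[0]); out=None
    if yaw is not None: out=-((yaw-a+np.pi/2)%np.pi-np.pi/2)
    print('t',s['clock'],'pos',s['position'],'tool y yaw',round(a,3),'j',s['joints'],'w',round(s['gripper_width'],1)); print(' shift',d,'turn z',out)
E
python3 - <<'E'
from vis import *
C={n:camera_info(n) for n in('side','top','wrist')}
for n in C:C[n]['n']=n
T=cv2.imread('pics/top0.png');S=cv2.imread('pics/side0.png')
for k in HSV:
    for n,i in(('top',T),('side',S)):
        print(k,n,[(c.round(1),a,on(C[n],c,33)[:2].round(0)) for c,a,b in blobs(mask(i,k),60)])
for k,a,b in(('tray',(268,190),(252,231)),('scantop',(426,236),(298,124))): print(k,tri([(C['top'],a),(C['side'],b)]))
w=C['wrist'];s=monitor.read_state()
R=Ro.from_quat(s['ee_rot'])
print('cam in tool',R.inv().apply(-w['R'].T@w['t']-s['position']),'axis',R.inv().apply(w['R'][2]),'x',R.inv().apply(w['R'][0]))
cv2.imwrite('pics/c1.png',cv2.resize(np.vstack([T[210:300,350:510],S[100:190,250:410]]),None,fx=3,fy=3,interpolation=cv2.INTER_CUBIC))
E
```

```text
red top [(array([464.9, 115.3]), np.int32(162), array([ 787., -493.])), (array([398.8, 143.4]), np.int32(67), array([ 713., -331.])), (array([387.1, 146.3]), np.int32(70), array([ 705., -303.])), (array([407.9, 152. ]), np.int32(70), array([ 692., -352.])), (array([384.2, 157.9]), np.int32(71), array([ 676., -295.])), (array([405.2, 163.4]), np.int32(73), array([ 664., -345.])), (array([393.5, 166.4]), np.int32(74), array([ 656., -317.])), (array([ 13.4, 200.4]), np.int32(308), array([553., 563.])), (array([166.1, 245.8]), np.int32(403), array([457., 205.]))]
red side [(array([301.1, 291.6]), np.int32(250), array([460., 199.]))]
green top [(array([481.8,  98.9]), np.int32(149), array([ 831., -536.])), (array([118.4, 210. ]), np.int32(380), array([537., 320.]))]
green side [(array([264.7, 335.5]), np.int32(316), array([540., 321.]))]
blue top [(array([  7.5, 131.1]), np.int32(285), array([720., 599.])), (array([484. , 133.2]), np.int32(158), array([ 743., -536.])), (array([ 17.1, 170.1]), np.int32(308), array([626., 564.])), (array([159.4, 202.7]), np.int32(320), array([556., 227.])), (array([367.5, 310.2]), np.int32(410), array([ 324., -251.]))]
blue side [(array([347.1, 163. ]), np.int32(91), array([ 324., -285.])), (array([259.8, 298.8]), np.int32(204), array([557., 223.]))]
yellow top [(array([500.9, 116.2]), np.int32(168), array([ 787., -580.])), (array([ 20.6, 139.7]), np.int32(332), array([700., 565.])), (array([396. , 154.7]), np.int32(90), array([ 684., -324.]))]
yellow side []
tray (array([597.664, -21.936,   2.706]), np.float64(0.9938850144475101))
scantop (array([ 478.737, -356.173,  124.143]), np.float64(1.7966525837691274))
cam in tool [  83.124   -1.027 -142.181] axis [-0.327  0.     0.945] x [ 0.  1. -0.]
```

View pics/c1.png

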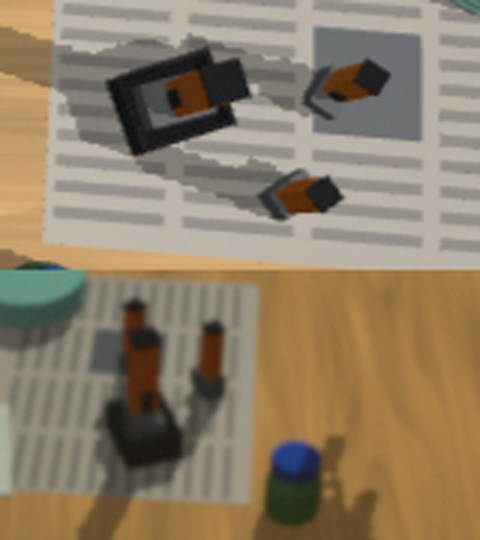

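The crop shows the cradle scanner clearly larger and standing in its cradle; its trigger and grey head face +y, about (390,240) in the top view. Next I move the wrist camera over the stand.

Request:
{"fn": "send_rows", "kwargs": {"series": [[[-23, 31, 0], [0, 0, 0], 85], [[-23, 31, 0], [0, 0, 0], 85], [[-23, 31, 0], [0, 0, 0], 85], [[-23, 31, 0], [0, 0, 0], 85], [[-23, 31, 0], [0, 0, 0], 85], [[-23, 31, 0], [0, 0, 0], 85], [[-23, 31, 0], [0, 0, 0], 85], [[-23, 31, 0], [0, 0, 0], 85]]}}

```text
clock: 0.9
position: [281.3, -309.6, 231.1]
ee_rot: [-0.14, 0.99, 0.0, -0.0]
contact_force: [0.8, -0.0, 0.5]
gripper_width: 84.9
grasp_force: 0.0
```

Request:
{"fn": "send_rows", "kwargs": {"series": [[[-23, 31, 0], [0, 0, 0], 85], [[-23, 31, 0], [0, 0, 0], 85], [[-23, 31, 0], [0, 0, 0], 85], [[-23, 31, 0], [0, 0, 0], 85], [[-23, 31, 0], [0, 0, 0], 85], [[-23, 31, 0], [0, 0, 0], 85], [[-23, 31, 0], [0, 0, 0], 85], [[-23, 31, 0], [0, 0, 0], 85]]}}

```text
clock: 1.7
position: [389.3, -20.4, 231.3]
ee_rot: [-0.14, 0.99, 0.0, 0.0]
contact_force: [0.6, -0.8, 0.4]
gripper_width: 84.8
grasp_force: 0.0
```

Request:
{"fn": "send_rows", "kwargs": {"series": [[[-23, 31, 0], [0, 0, 0], 85], [[-23, 31, 0], [0, 0, 0], 85], [[-23, 31, 0], [0, 0, 0], 85], [[-23, 31, 0], [0, 0, 0], 85], [[-23, 31, 0], [0, 0, 0], 85], [[-23, 31, 0], [0, 0, 0], 85], [[-23, 31, 0], [0, 0, 0], 85], [[-23, 31, 0], [0, 0, 0], 85]]}}

```text
clock: 2.5
position: [497.5, 268.7, 230.8]
ee_rot: [-0.14, 0.99, -0.0, -0.0]
contact_force: [0.1, 0.3, 0.3]
gripper_width: 85.0
grasp_force: 0.0
```

```bash
python3 - <<'E'
from vis import *
goto([500,262,230],np.radians(148))
im,c=shot('wrist','w1')
E
```

```text
t 2.5 pos [497.461 268.748 230.817] tool y yaw 1.852 j [ 0.782  0.285 -0.141 -0.    -1.146 -2.071] w 85.0
 shift [-0.569 -7.187  0.819] turn z -0.731223756219511
```

View pics/w1.png

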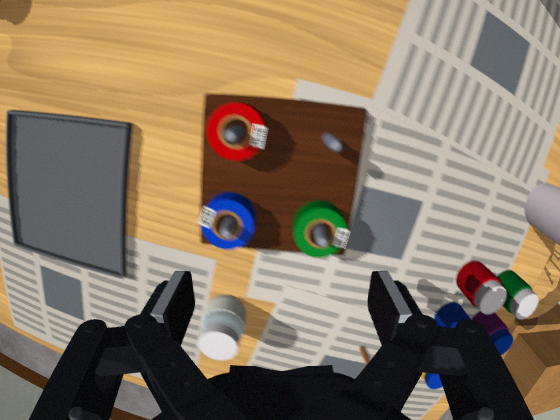

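Wrist view: red (236,131), blue (228,220), green (320,228), with labels just beside each; the empty post is at (333,143). I turn the gripper to the stand's diagonal, which also gives a second viewpoint.

Request:
{"fn": "send_rows", "kwargs": {"series": [[[0, 0, 5], [0, 0, -0.12], 85], [[0, 0, 5], [0, 0, -0.12], 85], [[0, 0, 5], [0, 0, -0.12], 85], [[0, 0, 5], [0, 0, -0.12], 85], [[0, 0, 5], [0, 0, -0.12], 85], [[0, 0, 5], [0, 0, -0.12], 85], [[0, 0, 0], [0, 0, 0], 85], [[0, 0, 0], [0, 0, 0], 85]]}}

```text
clock: 3.35
position: [497.3, 267.1, 201.1]
ee_rot: [-0.479, 0.878, -0.0, -0.0]
contact_force: [0.1, -1.4, 0.1]
gripper_width: 85.1
grasp_force: 0.0
```

```bash
cat >> vis.py <<'E'
from scipy.optimize import least_squares
def roll(im,c,col,ztop,minA=300):
    "centre of top face at ztop (world), label pixel, label point at ztop"
    m=cv2.morphologyEx(mask(im,col),cv2.MORPH_CLOSE,np.ones((3,3),np.uint8)); best=None
    for ce,a,b in sorted(blobs(m,minA),key=lambda q:-q[1]):
        if ce[1]>290 and c['n']=='wrist' : continue
        n,l=cv2.connectedComponents(m); bm=(l==l[tuple(np.argwhere(l==0)[0])])  # placeholder
        x,y,w,h=b; sub=np.zeros_like(m); sub[y:y+h,x:x+w]=m[y:y+h,x:x+w]
        cn=max(cv2.findContours(sub,cv2.RETR_EXTERNAL,cv2.CHAIN_APPROX_NONE)[0],key=cv2.contourArea)
        hull=cv2.convexHull(cn)[:,0,:].astype(float); hsv=cv2.cvtColor(im,cv2.COLOR_BGR2HSV)
        P=np.array([on(c,p,ztop)[:2] for p in cn[:,0,:].astype(float)])
        g=P.mean(0); cam=(-c['R'].T@c['t'])[:2]; out=(P-g)@((g-cam)/np.linalg.norm(g-cam))
        Q=P[out>0]
        f=least_squares(lambda q:np.hypot(*(Q-q).T)-30,g,loss='soft_l1',f_scale=1.)
        if np.hypot(*(f.x-g))>12: continue
        wm=cv2.inRange(hsv,(0,0,140),(180,70,255)); k=np.zeros_like(m)
        ctr=proj(c,[*f.x,ztop]); poly=np.array([proj(c,[f.x[0]+31*np.cos(t),f.x[1]+31*np.sin(t),ztop]) for t in np.arange(0,6.3,.2)])
        inn=np.array([proj(c,[f.x[0]+15.5*np.cos(t),f.x[1]+15.5*np.sin(t),ztop]) for t in np.arange(0,6.3,.2)])
        cv2.fillPoly(k,[poly.round().astype(int)],255); cv2.fillPoly(k,[inn.round().astype(int)],0)
        lb=max(blobs(cv2.morphologyEx(wm&k,cv2.MORPH_CLOSE,np.ones((5,5),np.uint8)),10),key=lambda q:q[1],default=None)
        lp=None if lb is None else lb[0]
        return dict(c=f.x,ctr=ctr,rms=np.sqrt(2*f.cost/len(Q)),lab=lp,labw=None if lp is None else on(c,lp,ztop))
E
sed -i '/placeholder/d' vis.py
python3 - <<'E'
from vis import *
im,c=shot('wrist','w2'); s=monitor.read_state(); goto([557,225,40],np.radians(148))
for k in('red','green','blue'):
    r=roll(im,c,k,48); print(k,r)
    # first view from stored picture: rebuild its camera
    np.save
R0=Ro.from_quat(s['ee_rot'])
# camera 1 pose: tool pose 1 logged
import math
p1=np.array([497.461,268.748,230.817]); y=1.852; q1=Ro.from_matrix(np.array([[math.sin(y),math.cos(y),0],[-math.cos(y),math.sin(y),0],[0,0,-1]]))
M=c['R']@R0.as_matrix(); ct=R0.inv().apply(-c['R'].T@c['t']-s['position'])
c1=dict(c); c1['R']=M@q1.as_matrix().T; c1['t']=-c1['R']@(p1+q1.apply(ct)); im1=cv2.imread('pics/w1.png')
for k in('red','green','blue'):
    a=roll(im1,c1,k,48);b=roll(im,c,k,48); print(k,a['c'],a['rms'],a['lab'],'tri label',tri([(c1,a['lab']),(c,b['lab'])]))
E
```

```text
t 3.4 pos [497.428 267.264 201.392] tool y yaw 2.569 j [ 0.78   0.306 -0.188  0.    -1.076 -1.352] w 84.5
 shift [  3.274 -72.96  161.396] turn z -0.013588320651671815
red {'c': array([456.485, 197.993]), 'ctr': array([278.968, 105.342]), 'rms': np.float64(2.9138558161613757), 'lab': array([296.487, 130.73 ]), 'labw': array([455.69 , 225.959,  48.   ])}
green {'c': array([535.676, 315.441]), 'ctr': array([276.246, 249.946]), 'rms': np.float64(2.840874893022816), 'lab': array([284.477, 269.107]), 'labw': array([540.674, 338.737,  48.   ])}
blue {'c': array([554.547, 220.749]), 'ctr': array([205.587, 183.565]), 'rms': np.float64(2.8300549735673295), 'lab': array([191.134, 164.811]), 'labw': array([555.508, 198.046,  48.   ])}Traceback (most recent call last):
  File "<stdin>", line 10, in <module>
  File "scipy/spatial/transform/_rotation.pyx", line 1143, in scipy.spatial.transform._rotation.Rotation.from_matrix
ValueError: Non-positive determinant (left-handed or null coordinate frame) in rotation matrix 0: [[ 0.961 -0.278  0.   ]
 [ 0.278  0.961  0.   ]
 [ 0.     0.    -1.   ]].
```

View pics/w2.png

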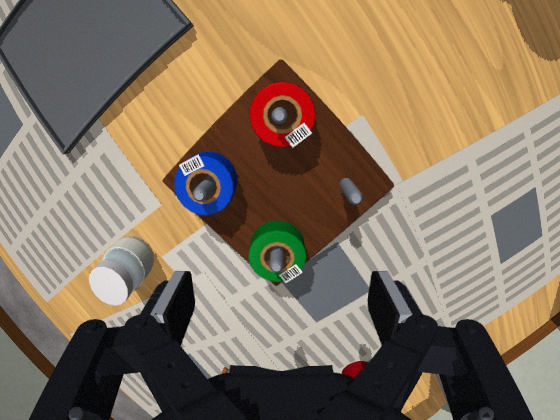

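```bash
cat >> vis.py <<'E'
def roll(im,c,col,ztop,minA=300,dbg=0):
    "top face centre (circle of free radius through the outer edge incl. label) and label, on plane ztop"
    hsv=cv2.cvtColor(im,cv2.COLOR_BGR2HSV); m=mask(im,col); K5=np.ones((5,5),np.uint8)
    wm=cv2.inRange(hsv,(0,0,150),(180,60,255))
    for ce,a,b in sorted(blobs(m,minA),key=lambda q:-q[1]):
        if c['n']=='wrist' and ce[1]>300: continue
        x,y,w,h=b; sub=np.zeros_like(m); sub[y:y+h,x:x+w]=m[y:y+h,x:x+w]
        cn=max(cv2.findContours(sub,cv2.RETR_EXTERNAL,cv2.CHAIN_APPROX_NONE)[0],key=cv2.contourArea)
        P=np.array([on(c,p,ztop)[:2] for p in cv2.convexHull(cn)[:,0,:].astype(float)])
        g=P.mean(0); q=np.r_[g,30.]
        for i in range(8):
            d=np.hypot(*(P-q[:2]).T)-q[2]; Q=P[np.abs(d)<max(1.2,8-2*i)]
            if len(Q)<6: break
            q=least_squares(lambda v:np.hypot(*(Q-v[:2]).T)-v[2],q,loss='soft_l1').x
        if not 26<q[2]<35: 
            if dbg: print('skip',ce,q)
            continue
        ring=lambda r:np.array([proj(c,[q[0]+r*np.cos(t),q[1]+r*np.sin(t),ztop]) for t in np.arange(0,6.3,.2)]).round().astype(int)
        k=np.zeros_like(m); cv2.fillPoly(k,[ring(31)],255); cv2.fillPoly(k,[ring(16.5)],0)
        L=blobs(cv2.morphologyEx(wm&k,cv2.MORPH_CLOSE,K5),10)
        lp=max(L,key=lambda v:v[1])[0] if L else None
        return dict(c=q[:2],r=q[2],ctr=proj(c,[*q[:2],ztop]),lab=lp,labw=None if lp is None else on(c,lp,ztop)[:2])
def atpose(c,s_pos,yaw):
    "wrist camera dict for a past straight-down tool pose"
    s=monitor.read_state(); R0=Ro.from_quat(s['ee_rot']).as_matrix(); ct=R0.T@(-c['R'].T@c['t']-s['position'])
    Y=np.array([np.cos(yaw),np.sin(yaw),0]); Z=np.array([0,0,-1.]); R1=np.c_[np.cross(Y,Z),Y,Z]
    d=dict(c); d['R']=c['R']@R0@R1.T; d['t']=-d['R']@(np.array(s_pos)+R1@ct); return d
E
python3 - <<'E'
from vis import *
c=camera_info('wrist');c['n']='wrist'; im=cv2.imread('pics/w2.png')
c1=atpose(c,[497.461,268.748,230.817],1.852); im1=cv2.imread('pics/w1.png')
print(-c['R'].T@c['t'])
for k in('red','green','blue'):
    a=roll(im1,c1,k,48,dbg=1);b=roll(im,c,k,48,dbg=1); print(k,a,b,'tri label',tri([(c1,a['lab']),(c,b['lab'])]) if a and b else'','tri ctr',tri([(c1,a['ctr']),(c,b['ctr'])]) if a and b else'')
E
```

```text
[453.132 195.812 343.563]
red {'c': array([458.423, 208.016]), 'r': np.float64(31.420544018228806), 'ctr': array([234.852, 131.152]), 'lab': array([258.58 , 135.247]), 'labw': array([456.175, 232.137])} {'c': array([458.846, 206.25 ]), 'r': np.float64(29.92126632763995), 'ctr': array([281.863, 114.073]), 'lab': array([298.041, 134.667]), 'labw': array([456.656, 229.967])} tri label (array([457.138, 231.487,  37.036]), np.float64(0.4319316729085419)) tri ctr (array([459.309, 206.786,  38.786]), np.float64(0.35369593756675455))
green {'c': array([535.822, 322.271]), 'r': np.float64(32.1150624229911), 'ctr': array([319.698, 229.607]), 'lab': array([341.17 , 234.721]), 'labw': array([535.123, 347.294])} {'c': array([535.624, 317.069]), 'r': np.float64(32.397078090291814), 'ctr': array([277.216, 250.758]), 'lab': array([290.673, 270.327]), 'labw': array([536.314, 343.847])} tri label (array([541.509, 352.934,  30.024]), np.float64(0.14416813817906465)) tri ctr (array([543.18 , 327.263,  24.792]), np.float64(1.1624078753074314))
blue {'c': array([555.607, 222.153]), 'r': np.float64(31.035243143029422), 'ctr': array([225.977, 222.007]), 'lab': array([205.888, 217.103]), 'labw': array([556.341, 199.48 ])} {'c': array([555.171, 220.136]), 'r': np.float64(31.984673978020282), 'ctr': array([204.827, 183.015]), 'lab': array([190.829, 164.683]), 'labw': array([556.013, 197.995])} tri label (array([559.008, 198.274,  40.693]), np.float64(0.48208631949151337)) tri ctr (array([559.097, 221.232,  38.365]), np.float64(0.6353220731902208))
```

Both wrist views agree on the centres to a few mm: blue (555.5,221.5), red (459,206), green (536,320). They also agree with the two fixed cameras. I grasp blue first.

Request:
{"fn": "send_rows", "kwargs": {"series": [[[2.3, -24.5, 15], [0, 0, 0], 85], [[2.3, -24.5, 15], [0, 0, 0], 85], [[2.4, -24.5, 15], [0, 0, 0], 85], [[0, 0, 25], [0, 0, 0], 85], [[0, 0, 25], [0, 0, 0], 85], [[0, 0, 0], [0, 0, 0], 85], [[0, 0, 0], [0, 0, 0], 85]]}}

```text
clock: 4.1
position: [555.9, 221.9, 106.8]
ee_rot: [-0.48, 0.877, -0.0, 0.0]
contact_force: [0.4, -0.1, 0.6]
gripper_width: 85.4
grasp_force: 0.0
```

```bash
python3 - <<'E'
from vis import *
im,c=shot('wrist','w3'); goto([555.5,221.5,20])
c2=atpose(c,[497.428,267.264,201.392],2.569); im2=cv2.imread('pics/w2.png')
for k in('red','green','blue'):
    a=roll(im2,c2,k,48);b=roll(im,c,k,48,dbg=1); print(k,b,'tri label',tri([(c2,a['lab']),(c,b['lab'])]) if b else'')
T,ct=cv2.imread('pics/top0.png'),camera_info('top'); ct['n']='top'; S,cs=cv2.imread('pics/side0.png'),camera_info('side'); cs['n']='side'
for k,i in(('red',60),('green',60),('blue',60)):
    f=lambda im,c:[q for q in blobs(mask(im,k),60) if 150<on(c,q[0],33)[1]<350][0][0]
    print(k,tri([(ct,f(T,ct)),(cs,f(S,cs))]))
E
```

```text
t 4.15 pos [556.389 222.342 107.729] tool y yaw 2.572 j [ 0.65   0.453 -0.221  0.001 -0.895 -1.221] w 85.2
 shift [ 1.353  0.414 87.726] turn z None
red {'c': array([461.185, 204.083]), 'r': np.float64(31.08137288605282), 'ctr': array([392.872, 133.114]), 'lab': array([414.307, 162.717]), 'labw': array([457.149, 229.065])} tri label (array([456.15 , 229.861,  45.252]), np.float64(0.37582660340916607))
green None tri label 
blue {'c': array([555.826, 218.627]), 'r': np.float64(31.92776480961146), 'ctr': array([280.559, 225.98 ]), 'lab': array([262.672, 200.402]), 'labw': array([555.949, 197.327])} tri label (array([555.911, 197.484,  46.273]), np.float64(0.4649628604466819))
red (array([457.877, 203.176,  38.327]), np.float64(1.827976659752611))
green (array([538.424, 320.361,  31.12 ]), np.float64(1.4480309819658073))
blue (array([556.085, 225.813,  36.818]), np.float64(0.9506627645491649))
```

View pics/w3.png

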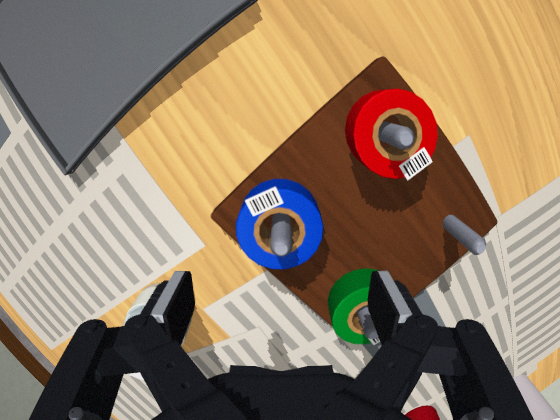

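View: blue at (280,226) centred between the fingers, label (263,200); label heights triangulate to 45–46 mm, matching the 48 given. I go down and close.

Request:
{"fn": "send_rows", "kwargs": {"series": [[[0, -1, 25], [0, 0, 0], 85], [[0, 0, 25], [0, 0, 0], 85], [[0, 0, 20], [0, 0, 0], 85], [[0, 0, 10], [0, 0, 0], 85], [[0, 0, 6], [0, 0, 0], 85], [[0, 0, 0], [0, 0, 0], 85]]}}

```text
clock: 4.75
position: [556.7, 221.6, 20.8]
ee_rot: [-0.48, 0.877, -0.0, 0.0]
contact_force: [0.4, 1.0, 0.7]
gripper_width: 84.8
grasp_force: 0.0
```

Request:
{"fn": "send_rows", "kwargs": {"series": [[[0, 0, 0], [0, 0, 0], 56], [[0, 0, 0], [0, 0, 0], 56], [[0, 0, 0], [0, 0, 0], 56], [[0, 0, 0], [0, 0, 0], 56], [[0, 0, 0], [0, 0, 0], 56], [[0, 0, 0], [0, 0, 0], 56]]}}

```text
clock: 5.35
position: [557.5, 222.0, 22.2]
ee_rot: [-0.48, 0.877, 0.0, 0.002]
contact_force: [-2.0, -0.2, 6.3]
gripper_width: 57.7
grasp_force: 64.6
```

Request:
{"fn": "send_rows", "kwargs": {"series": [[[0, 0, -15], [0, 0, 0], 56], [[0, 0, -25], [0, 0, 0], 56], [[0, 0, -25], [0, 0, 0], 56], [[0, 0, -25], [0, 0, 0], 56], [[0, 0, -10], [0, 0, 0], 56], [[0, 0, 0], [0, 0, 0], 56]]}}

```text
clock: 5.95
position: [557.0, 221.7, 121.9]
ee_rot: [-0.48, 0.877, 0.0, 0.002]
contact_force: [-0.0, 0.0, 0.5]
gripper_width: 57.8
grasp_force: 64.3
```

```bash
python3 - <<'E'
from vis import *
goto([0,0,0])
T=cv2.imread('pics/top0.png'); S=cv2.imread('pics/side0.png')
def quad(im,seed):
    h=cv2.GaussianBlur(im,(3,3),0); m=np.zeros((422,562),np.uint8)
    cv2.floodFill(h,m,seed,(0,0,255),(14,)*3,(14,)*3,cv2.FLOODFILL_FIXED_RANGE)
    m=cv2.morphologyEx(m[1:-1,1:-1],cv2.MORPH_OPEN,np.ones((7,7)))
    cn=max(cv2.findContours(m,cv2.RETR_EXTERNAL,cv2.CHAIN_APPROX_NONE)[0],key=cv2.contourArea)
    print('area',cv2.contourArea(cn)); hl=cv2.convexHull(cn); e=2
    while len(q:=cv2.approxPolyDP(hl,e,True))>4: e+=1
    return q[:,0].astype(float)
Q={}
for n,i,s in(('top',T,(270,190)),('side',S,(252,231))):
    c=camera_info(n);c['n']=n; q=quad(i,s); W=np.array([on(c,p,5)[:2] for p in q]); Q[n]=(c,q.mean(0))
    e=np.roll(W,-1,0)-W; print(n,W.round(1).tolist(),'centre',W.mean(0),'sides',np.hypot(*e.T),'yaw deg',np.degrees(np.arctan2(e[:,1],e[:,0]))%90)
    # outer silhouettes
print('floor centre tri',tri(list(Q.values())))
E
```

```text
t 5.95 pos [557.002 221.739 121.852] tool y yaw 2.572 j [ 0.649  0.437 -0.206 -0.    -0.924 -1.219] w 57.8
 shift [487.695 349.387 119.789] turn z None
area 6211.5
top [[702.4, -102.1], [508.6, -118.7], [496.0, 22.2], [687.5, 94.3]] centre [598.608 -26.089] sides [194.431 141.467 204.631 197.009] yaw deg [ 4.901  5.14  20.648  4.34 ]
area 3607.5
side [[500.1, -116.3], [498.7, 24.6], [696.4, 79.6], [709.9, -105.5]] centre [601.261 -29.408] sides [140.907 205.21  185.611 210.158] yaw deg [ 0.57  15.568  4.201  2.963]
floor centre tri (array([599.665, -26.518,   3.574]), np.float64(2.269659542903804))
```

Request:
{"fn": "send_rows", "kwargs": {"series": [[[13, -21.3, 0], [0, 0, 0], 56], [[13, -21.3, 0], [0, 0, 0], 56], [[13, -21.3, 0], [0, 0, 0], 56], [[13, -21.3, 0], [0, 0, 0], 56], [[13, -21.3, 0], [0, 0, 0], 56], [[13, -21.3, 0], [0, 0, 0], 56], [[13, -21.3, 0], [0, 0, 0], 56], [[13, -21.3, 0], [0, 0, 0], 56]]}}

```text
clock: 6.75
position: [642.9, 40.6, 118.0]
ee_rot: [-0.48, 0.877, 0.001, -0.002]
contact_force: [0.3, -0.2, -0.3]
gripper_width: 58.1
grasp_force: 64.3
```

Request:
{"fn": "send_rows", "kwargs": {"series": [[[0, 0, 0], [0, 0, 0], 56], [[0, 0, 0], [0, 0, 0], 56]]}}

```text
clock: 6.95
position: [642.8, 41.1, 118.3]
ee_rot: [-0.479, 0.878, 0.001, -0.002]
contact_force: [0.5, 0.9, -0.9]
gripper_width: 57.9
grasp_force: 64.3
```

```bash
python3 - <<'E'
from vis import *
goto([643.7,40.9,22]); im,c=shot('wrist','w4')
for k in('red','green'):print(k,roll(im,c,k,48))
T,ct=shot('top'); a=T[130:260,200:340]; 
cv2.imwrite('pics/m4.png',np.hstack([im,cv2.resize(a,(240,420))]))
E
```

```text
t 6.95 pos [642.794  41.125 118.325] tool y yaw 2.57 j [ 0.314  0.511 -0.086 -0.001 -0.977 -0.885] w 57.9
 shift [-0.507 -1.127 96.322] turn z None
red {'c': array([475.356, 177.603]), 'r': np.float64(26.40329659177405), 'ctr': array([520.418, 245.788]), 'lab': None, 'labw': None}
green None
```

View pics/m4.png

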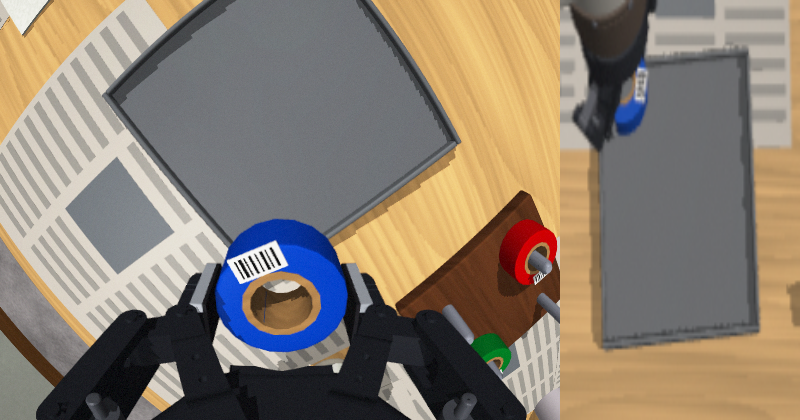

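Wrist: blue held level with its label up; tray corners at (105,95) and (458,143). I compute the tray centre from this diagonal.

```bash
python3 - <<'E'
from vis import *
c=camera_info('wrist');c['n']='wrist'
a=on(c,(105,95),15);b=on(c,(458,143),15);d=a-b
ct=camera_info('top');ct['n']='top'
print(a,b,'centre',(a+b)/2,np.hypot(*d[:2]),'yaw',np.degrees(np.arctan2(d[1],d[0]))+45)
# top: crop scale 140x130->240x420
for p in((747,48),(760,330),(603,348)):
    uv=(200+(p[0]-560)*140/240,130+p[1]*130/420); print(uv,on(ct,uv,15))
E
```

```text
[ 712.408 -118.677   15.   ] [487.46   73.036  15.   ] centre [599.934 -22.821  15.   ] 295.5591821313846 yaw 4.560496918659844
(309.0833333333333, 144.85714285714286) [ 709.918 -118.579   15.   ]
(316.6666666666667, 232.14285714285714) [ 497.947 -138.343   15.   ]
(225.08333333333334, 237.71428571428572) [480.133  74.134  15.   ]
```

Request:
{"fn": "send_rows", "kwargs": {"series": [[[4.3, -2.6, 25], [0, 0, 0], 56], [[4.3, -2.6, 25], [0, 0, 0], 56], [[0, 0, 25], [0, 0, 0], 56], [[0, 0, 15], [0, 0, 0], 56], [[0, 0, 10], [0, 0, 0], 56], [[0, 0, 5], [0, 0, 0], 56], [[0, 0, 3], [0, 0, 0], 56], [[0, 0, 0], [0, 0, 0], 56]]}}

```text
clock: 7.85
position: [643.8, 31.9, 12.8]
ee_rot: [-0.48, 0.877, -0.0, 0.0]
contact_force: [0.1, 0.0, -0.9]
gripper_width: 58.0
grasp_force: 64.3
```

Request:
{"fn": "send_rows", "kwargs": {"series": [[[0, 0, 0], [0, 0, 0], 56], [[0, 0, 0], [0, 0, 0], 68], [[0, 0, 0], [0, 0, 0], 68], [[0, 0, 0], [0, 0, 0], 68], [[0, 0, -5], [0, 0, 0], 68], [[0, 0, -20], [0, 0, 0], 68], [[0, 0, -30], [0, 0, 0], 68], [[0, 0, -40], [0, 0, 0], 85]]}}

```text
clock: 8.65
position: [642.2, 31.4, 106.9]
ee_rot: [-0.48, 0.877, 0.001, -0.002]
contact_force: [0.5, -0.4, 0.6]
gripper_width: 80.4
grasp_force: 0.0
```

```bash
python3 - <<'E'
from vis import *
goto([458.5,205,112]); im,c=shot('wrist','w5')
for k in('red','green'):print(k,roll(im,c,k,48))
print('blue',roll(im,c,'blue',35,dbg=1))
E
```

```text
t 8.65 pos [642.163  31.383 106.856] tool y yaw 2.571 j [ 0.3    0.521 -0.101 -0.    -0.953 -0.87 ] w 80.4
 shift [-46.987 248.34   -4.558] turn z None
red {'c': array([473.452, 178.882]), 'r': np.float64(30.16055848382955), 'ctr': array([530.207, 259.645]), 'lab': None, 'labw': None}
green None
blue {'c': array([643.1  ,  30.199]), 'r': np.float64(32.58253583589581), 'ctr': array([280.605, 222.32 ]), 'lab': array([263.296, 197.462]), 'labw': array([643.229,   8.313])}
```

View pics/w5.png

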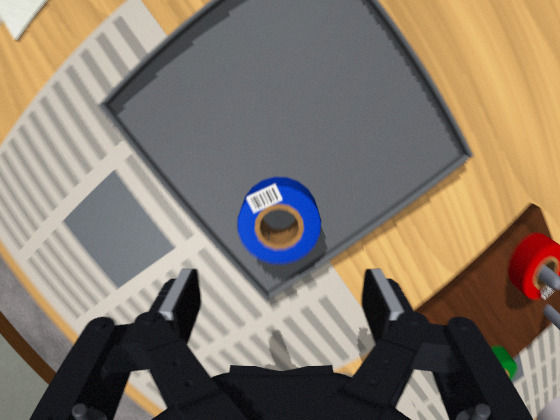

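Blue lies flat in the tray's corner slot at (280,222), label up. On to red.

Request:
{"fn": "send_rows", "kwargs": {"series": [[[-5.9, 31, 0], [0, 0, 0], 85], [[-5.9, 31, 0], [0, 0, 0], 85], [[-5.9, 31, 0], [0, 0, 0], 85], [[-5.9, 31, 0], [0, 0, 0], 85], [[-5.9, 31, 0], [0, 0, 0], 85], [[-5.9, 31, 0], [0, 0, 0], 85], [[-5.9, 31, 0], [0, 0, 0], 85], [[-5.9, 31, 0], [0, 0, 0], 85]]}}

```text
clock: 9.5
position: [459.4, 206.1, 107.9]
ee_rot: [-0.48, 0.877, 0.0, 0.001]
contact_force: [0.1, 0.7, -0.2]
gripper_width: 85.0
grasp_force: 0.0
```

Request:
{"fn": "send_rows", "kwargs": {"series": [[[0, 0, 0], [0, 0, 0], 85], [[0, 0, 0], [0, 0, 0], 85]]}}

```text
clock: 9.7
position: [460.1, 205.9, 107.9]
ee_rot: [-0.481, 0.877, 0.0, 0.001]
contact_force: [-0.3, -0.2, 0.2]
gripper_width: 84.6
grasp_force: 0.0
```

```bash
python3 - <<'E'
from vis import *
im,c=shot('wrist','w6'); 
r=roll(im,c,'red',48); print(r); goto([*r['c'],20])
T,ct=shot('top','t6')
for k,z in(('red',48),('green',48),('blue',35)): print(k,roll(T,ct,k,z,100))
E
```

```text
{'c': array([456.592, 201.896]), 'r': np.float64(31.576922321063705), 'ctr': array([284.328, 221.833]), 'lab': array([304.884, 251.064]), 'labw': array([456.229, 228.   ])}
t 9.75 pos [460.493 205.447 107.763] tool y yaw 2.572 j [ 0.742  0.313 -0.453  0.    -0.803 -1.312] w 85.1
 shift [ 5.18   1.412 87.757] turn z None
red {'c': array([455.32 , 204.759]), 'r': np.float64(32.10819077168569), 'ctr': array([164.416, 245.726]), 'lab': array([153.385, 248.077]), 'labw': array([449.524, 228.957])}
green {'c': array([ 823.628, -527.846]), 'r': np.float64(30.0), 'ctr': array([481.462,  98.915]), 'lab': array([481.302,  99.297]), 'labw': array([ 822.643, -527.403])}
blue {'c': array([639.841,  32.444]), 'r': np.float64(31.288284954708494), 'ctr': array([244.924, 169.23 ]), 'lab': array([254.476, 168.905]), 'labw': array([641.162,  10.129])}
```

Request:
{"fn": "send_rows", "kwargs": {"series": [[[2, 0.5, 25], [0, 0, 0], 85], [[2, 0.5, 25], [0, 0, 0], 85], [[0, 0, 20], [0, 0, 0], 85], [[0, 0, 10], [0, 0, 0], 85], [[0, 0, 6], [0, 0, 0], 85], [[0, 0, 0], [0, 0, 0], 85]]}}

```text
clock: 10.4
position: [457.4, 202.1, 21.0]
ee_rot: [-0.479, 0.878, -0.0, -0.0]
contact_force: [-0.5, -0.7, 0.6]
gripper_width: 85.0
grasp_force: 0.0
```

Request:
{"fn": "send_rows", "kwargs": {"series": [[[0, 0, 0], [0, 0, 0], 56], [[0, 0, 0], [0, 0, 0], 56], [[0, 0, 0], [0, 0, 0], 56], [[0, 0, 0], [0, 0, 0], 56], [[0, 0, 0], [0, 0, 0], 56], [[0, 0, 0], [0, 0, 0], 56]]}}

```text
clock: 11.0
position: [457.9, 202.9, 22.9]
ee_rot: [-0.48, 0.877, 0.0, 0.001]
contact_force: [-0.2, -0.9, 5.4]
gripper_width: 58.6
grasp_force: 63.5
```

Request:
{"fn": "send_rows", "kwargs": {"series": [[[0, 0, -15], [0, 0, 0], 56], [[0, 0, -25], [0, 0, 0], 56], [[0, 0, -25], [0, 0, 0], 56], [[0, 0, -25], [0, 0, 0], 56], [[0, 0, -10], [0, 0, 0], 56], [[0, 0, 0], [0, 0, 0], 56]]}}

```text
clock: 11.6
position: [457.8, 203.1, 123.0]
ee_rot: [-0.48, 0.877, 0.001, 0.002]
contact_force: [0.2, 0.7, -2.0]
gripper_width: 58.5
grasp_force: 64.5
```

```bash
python3 - <<'E'
from vis import *
goto([542.9,23.5,112])
goto([551.5,-76.1,112])
E
```

```text
t 11.6 pos [457.796 203.095 122.985] tool y yaw 2.572 j [ 0.742  0.286 -0.445 -0.    -0.835 -1.312] w 58.5
 shift [ 105.329 -168.548   10.726] turn z None
t 11.6 pos [457.796 203.095 122.985] tool y yaw 2.572 j [ 0.742  0.286 -0.445 -0.    -0.835 -1.312] w 58.5
 shift [ 184.544 -229.533   10.459] turn z None
```

Request:
{"fn": "send_rows", "kwargs": {"series": [[[18.5, -23, 0], [0, 0, 0], 56], [[18.5, -23, 0], [0, 0, 0], 56], [[18.5, -23, 0], [0, 0, 0], 56], [[18.5, -23, 0], [0, 0, 0], 56], [[18.5, -23, 0], [0, 0, 0], 56], [[18.5, -23, 0], [0, 0, 0], 56], [[18.5, -23, 0], [0, 0, 0], 56], [[18.5, -23, 0], [0, 0, 0], 56]]}}

```text
clock: 12.4
position: [531.4, -22.8, 119.6]
ee_rot: [-0.48, 0.877, 0.001, -0.001]
contact_force: [-0.1, 0.0, -0.9]
gripper_width: 58.6
grasp_force: 64.5
```

Request:
{"fn": "send_rows", "kwargs": {"series": [[[18.5, -23, 0], [0, 0, 0], 56], [[18.5, -23, 0], [0, 0, 0], 56], [[0, 0, 25], [0, 0, 0], 56], [[0, 0, 25], [0, 0, 0], 56], [[0, 0, 25], [0, 0, 0], 56], [[0, 0, 15], [0, 0, 0], 56], [[0, 0, 0], [0, 0, 0], 56]]}}

```text
clock: 13.1
position: [547.9, -77.8, 27.5]
ee_rot: [-0.479, 0.878, 0.002, -0.004]
contact_force: [-0.4, -0.3, -1.2]
gripper_width: 58.4
grasp_force: 64.5
```

```bash
python3 - <<'E'
from vis import *
goto([551.5,-76.1,10.5])
E
```

```text
t 13.1 pos [547.866 -77.771  27.451] tool y yaw 2.571 j [ 0.152  0.5   -0.402 -0.001 -0.677 -0.722] w 58.4
 shift [-3.457 -2.27  16.919] turn z None
```

Request:
{"fn": "send_rows", "kwargs": {"series": [[[-3, -2, 7], [0, 0, 0], 56], [[0, 0, 5], [0, 0, 0], 56], [[0, 0, 3], [0, 0, 0], 56], [[0, 0, 0], [0, 0, 0], 56], [[0, 0, 0], [0, 0, 0], 68], [[0, 0, 0], [0, 0, 0], 68], [[0, 0, 0], [0, 0, 0], 68], [[0, 0, -5], [0, 0, 0], 68]]}}

```text
clock: 13.9
position: [553.9, -76.0, 21.2]
ee_rot: [-0.48, 0.877, 0.0, -0.0]
contact_force: [0.2, 0.1, -0.0]
gripper_width: 67.8
grasp_force: 0.0
```

Request:
{"fn": "send_rows", "kwargs": {"series": [[[0, 0, -20], [0, 0, 0], 68], [[0, 0, -30], [0, 0, 0], 68], [[0, 0, -45], [0, 0, 0], 85], [[0, 0, 0], [0, 0, 0], 85]]}}

```text
clock: 14.3
position: [558.7, -75.9, 123.3]
ee_rot: [-0.481, 0.877, -0.003, 0.006]
contact_force: [0.2, 0.5, -0.1]
gripper_width: 85.6
grasp_force: 0.0
```

```bash
python3 - <<'E'
from vis import *
goto([536,319,110]); im,c=shot('wrist','w7')
print('red',roll(im,c,'red',35),'blue',roll(im,c,'blue',35,dbg=1))
T,ct=shot('top','t7')
for ce,a,b in blobs(mask(T,'green'),60): print('green top',ce,a,on(ct,ce,33))
E
```

```text
t 14.3 pos [558.67  -75.918 123.253] tool y yaw 2.573 j [ 0.153  0.377 -0.303  0.003 -0.877 -0.723] w 85.6
 shift [-320.544  231.805   12.969] turn z None
red {'c': array([554.822, -77.732]), 'r': np.float64(30.867029517973975), 'ctr': array([287.2 , 209.45]), 'lab': array([305.231, 235.904]), 'labw': array([554.582, -51.854])} blue None
green top [481.846  98.866] 149 [ 830.783 -536.076   33.   ]
green top [118.332 209.891] 385 [536.814 319.99   33.   ]
```

Request:
{"fn": "send_rows", "kwargs": {"series": [[[-29, 21, 1], [0, 0, 0], 85], [[-29, 21, 1], [0, 0, 0], 85], [[-29, 21, 1], [0, 0, 0], 85], [[-29, 21, 1], [0, 0, 0], 85], [[-29, 21, 1], [0, 0, 0], 85], [[-29, 21, 1], [0, 0, 0], 85], [[-29, 21, 1], [0, 0, 0], 85], [[-29, 21, 1], [0, 0, 0], 85]]}}

```text
clock: 15.2
position: [536.8, 210.9, 106.8]
ee_rot: [-0.48, 0.877, -0.0, -0.002]
contact_force: [-0.1, -1.1, -0.7]
gripper_width: 85.0
grasp_force: 0.0
```

Request:
{"fn": "send_rows", "kwargs": {"series": [[[-29, 21, 1], [0, 0, 0], 85], [[-29, 21, 1], [0, 0, 0], 85], [[-29, 21, 1], [0, 0, 0], 85], [[0, 0, 0], [0, 0, 0], 85], [[0, 0, 0], [0, 0, 0], 85]]}}

```text
clock: 15.7
position: [530.8, 317.3, 103.6]
ee_rot: [-0.48, 0.877, -0.0, -0.002]
contact_force: [0.1, -0.5, 0.4]
gripper_width: 85.0
grasp_force: 0.0
```

```bash
python3 - <<'E'
from vis import *
im,c=shot('wrist','w8'); 
r=roll(im,c,'green',48,dbg=1); print(r); goto([*r['c'],20] if r else [537,319,20])
E
```

```text
{'c': array([538.07, 317.53]), 'r': np.float64(32.08233017302112), 'ctr': array([273.986, 237.679]), 'lab': array([295.01 , 266.806]), 'labw': array([537.897, 343.974])}
t 15.75 pos [531.022 316.47  103.917] tool y yaw 2.572 j [ 0.799  0.487 -0.171 -0.    -0.916 -1.368] w 85.3
 shift [-4.947 -5.44  83.897] turn z None
```

Request:
{"fn": "send_rows", "kwargs": {"series": [[[-2, -2.5, 22], [0, 0, 0], 85], [[-2, -2.5, 20], [0, 0, 0], 85], [[0, 0, 20], [0, 0, 0], 85], [[0, 0, 14], [0, 0, 0], 85], [[0, 0, 6], [0, 0, 0], 85], [[0, 0, 0], [0, 0, 0], 85]]}}

```text
clock: 16.35
position: [538.0, 316.9, 22.5]
ee_rot: [-0.479, 0.878, -0.0, -0.001]
contact_force: [-0.5, 0.3, -0.1]
gripper_width: 84.9
grasp_force: 0.0
```

Request:
{"fn": "send_rows", "kwargs": {"series": [[[0, 0, 0], [0, 0, 0], 56], [[0, 0, 0], [0, 0, 0], 56], [[0, 0, 0], [0, 0, 0], 56], [[0, 0, 0], [0, 0, 0], 56], [[0, 0, 0], [0, 0, 0], 56], [[0, 0, 0], [0, 0, 0], 56]]}}

```text
clock: 16.95
position: [539.2, 318.7, 25.3]
ee_rot: [-0.48, 0.877, 0.0, 0.002]
contact_force: [-0.8, -0.7, 5.5]
gripper_width: 58.7
grasp_force: 64.5
```

Request:
{"fn": "send_rows", "kwargs": {"series": [[[0, 0, -15], [0, 0, 0], 56], [[0, 0, -25], [0, 0, 0], 56], [[0, 0, -25], [0, 0, 0], 56], [[0, 0, -25], [0, 0, 0], 56], [[0, 0, -10], [0, 0, 0], 56], [[0, 0, 0], [0, 0, 0], 56]]}}

```text
clock: 17.55
position: [538.8, 318.5, 124.9]
ee_rot: [-0.48, 0.877, 0.001, 0.002]
contact_force: [-0.3, -0.2, -0.4]
gripper_width: 58.4
grasp_force: 64.4
```

```bash
python3 - <<'E'
from vis import *
goto([542.9,22,110])
T,ct=shot('top','t9')
for k in('red','blue'): print(k,roll(T,ct,k,35,100))
E
```

```text
t 17.55 pos [538.771 318.531 124.88 ] tool y yaw 2.572 j [ 0.792  0.474 -0.134 -0.    -0.96  -1.362] w 58.4
 shift [ 247.479 -163.475   14.117] turn z None
red {'c': array([553.121, -70.699]), 'r': np.float64(30.017366201604897), 'ctr': array([288.294, 206.619]), 'lab': array([277.932, 205.977]), 'labw': array([554.075, -46.771])}
blue {'c': array([639.662,  32.816]), 'r': np.float64(31.410906454920283), 'ctr': array([244.763, 169.3  ]), 'lab': array([254.213, 168.915]), 'labw': array([641.123,  10.744])}
```

Request:
{"fn": "send_rows", "kwargs": {"series": [[[24.8, -16.4, 0], [0, 0, 0], 56], [[24.8, -16.4, 0], [0, 0, 0], 56], [[24.8, -16.4, 0], [0, 0, 0], 56], [[24.8, -16.4, 0], [0, 0, 0], 56], [[24.8, -16.4, 0], [0, 0, 0], 56], [[24.8, -16.4, 0], [0, 0, 0], 56], [[24.8, -16.4, 0], [0, 0, 0], 56], [[24.8, -16.4, 0], [0, 0, 0], 56]]}}

```text
clock: 18.4
position: [540.4, 78.5, 121.3]
ee_rot: [-0.48, 0.877, 0.0, -0.002]
contact_force: [0.6, -0.1, -0.7]
gripper_width: 58.7
grasp_force: 64.4
```

Request:
{"fn": "send_rows", "kwargs": {"series": [[[24.8, -16.4, 0], [0, 0, 0], 56], [[24.8, -16.4, 0], [0, 0, 0], 56], [[0, 0, 25], [0, 0, 0], 56], [[0, 0, 25], [0, 0, 0], 56], [[0, 0, 25], [0, 0, 0], 56], [[0, 0, 10], [0, 0, 0], 56], [[0, 0, 0], [0, 0, 0], 56]]}}

```text
clock: 19.1
position: [540.7, 20.1, 35.9]
ee_rot: [-0.48, 0.877, 0.001, -0.003]
contact_force: [-0.5, 0.6, -0.5]
gripper_width: 58.3
grasp_force: 64.4
```

```bash
python3 - <<'E'
from vis import *
goto([542.9,23.5,13])
E
```

```text
t 19.1 pos [540.712  20.058  35.891] tool y yaw 2.571 j [ 0.337  0.471 -0.428 -0.    -0.677 -0.907] w 58.3
 shift [-4.18  -0.069 22.873] turn z None
```

Request:
{"fn": "send_rows", "kwargs": {"series": [[[-4, 0, 12], [0, 0, 0], 56], [[0, 0, 7], [0, 0, 0], 56], [[0, 0, 2.5], [0, 0, 0], 56], [[0, 0, 0], [0, 0, 0], 56], [[0, 0, 0], [0, 0, 0], 68], [[0, 0, 0], [0, 0, 0], 68], [[0, 0, 0], [0, 0, 0], 68], [[0, 0, -5], [0, 0, 0], 68]]}}

```text
clock: 19.9
position: [544.3, 23.8, 21.7]
ee_rot: [-0.48, 0.877, 0.0, -0.0]
contact_force: [-0.2, 0.3, 0.1]
gripper_width: 68.2
grasp_force: 0.0
```

Request:
{"fn": "send_rows", "kwargs": {"series": [[[0, 0, -20], [0, 0, 0], 68], [[0, 0, -30], [0, 0, 0], 68], [[0, 0, -45], [0, 0, 0], 85], [[0, 0, -45], [0, 0, 0], 85], [[-6, -14, -40], [0, 0, 0], 85], [[-6, -14, -30], [0, 0, 0], 85], [[-6, -14, 0], [0, 0, 0], 85], [[0, 0, 0], [0, 0, 0], 85]]}}

```text
clock: 20.7
position: [591.1, 16.4, 233.1]
ee_rot: [-0.479, 0.878, -0.0, 0.002]
contact_force: [-0.3, -0.4, -1.4]
gripper_width: 85.0
grasp_force: 0.0
```

```bash
python3 - <<'E'
from vis import *
im,c=shot('wrist','w10'); goto([479,-356,250],0.3)
for k in('red','green','blue'): print(k,roll(im,c,k,35,dbg=1))
E
```

```text
t 20.75 pos [589.613  16.327 231.875] tool y yaw 2.571 j [ 0.302  0.325 -0.081 -0.001 -1.166 -0.872] w 84.7
 shift [ 373.061 -108.087  -18.268] turn z -0.870806589839094
red {'c': array([556.803, -73.712]), 'r': np.float64(29.400342685235252), 'ctr': array([263.368,  90.814]), 'lab': array([277.508, 108.471]), 'labw': array([554.666, -50.255])}
green {'c': array([548.115,  24.83 ]), 'r': np.float64(30.26906389081583), 'ctr': array([320.742, 164.887]), 'lab': array([333.856, 183.124]), 'labw': array([546.258,  49.865])}
blue {'c': array([641.608,  29.038]), 'r': np.float64(32.4908804650661), 'ctr': array([250.549, 212.45 ]), 'lab': array([239.027, 197.193]), 'labw': array([642.281,   7.434])}
```

View pics/w10.png

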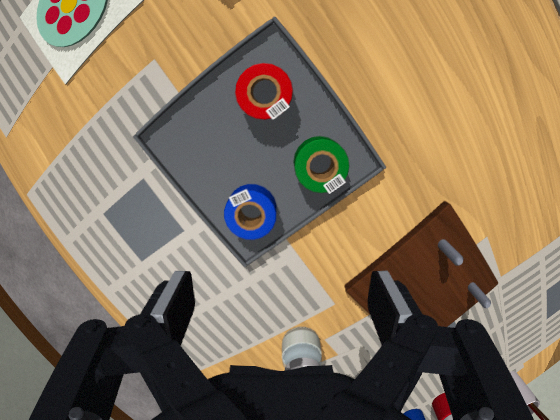

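All three rolls lie flat, labels up: red (263,91), green (321,165), blue (250,212). Now the scanner in the cradle.

Request:
{"fn": "send_rows", "kwargs": {"series": [[[31, -9, -1.5], [0, 0, 0], 85], [[31, -9, -1.5], [0, 0, 0], 85], [[31, -9, -1.5], [0, 0, 0], 85], [[31, -9, -1.5], [0, 0, 0], 85], [[31, -9, -1.5], [0, 0, 0], 85], [[31, -9, -1.5], [0, 0, 0], 85], [[31, -9, -1.5], [0, 0, 0], 85], [[31, -9, -1.5], [0, 0, 0], 85]]}}

```text
clock: 21.55
position: [514.7, -231.8, 243.1]
ee_rot: [-0.48, 0.877, 0.001, -0.001]
contact_force: [0.5, -0.8, 0.7]
gripper_width: 85.0
grasp_force: 0.0
```

Request:
{"fn": "send_rows", "kwargs": {"series": [[[31, -9, -1.5], [0, 0, 0], 85], [[31, -9, -1.5], [0, 0, 0], 85], [[31, -9, -1.5], [0, 0, 0], 85], [[31, -9, -1.5], [0, 0, 0], 85], [[0, 0, 0], [0, 0, 0], 85], [[0, 0, 0], [0, 0, 0], 85]]}}

```text
clock: 22.15
position: [478.8, -354.8, 248.9]
ee_rot: [-0.479, 0.878, 0.001, -0.001]
contact_force: [-0.4, -0.4, 0.6]
gripper_width: 84.9
grasp_force: 0.0
```

```bash
python3 - <<'E'
from vis import *
goto([479,-356,250],0.33)
im,c=shot('wrist','w11'); np.savez('c11.npz',R=c['R'],t=c['t'])
E
```

```text
t 22.15 pos [ 478.769 -354.849  248.886] tool y yaw 2.57 j [-0.367  0.325 -0.037 -0.001 -1.211 -0.205] w 84.9
 shift [ 0.843 -0.814 -1.116] turn z -0.9014917911022713
```

Request:
{"fn": "send_rows", "kwargs": {"series": [[[0, 0, 0], [0, 0, -0.11], 85], [[0, 0, 0], [0, 0, -0.11], 85], [[0, 0, 0], [0, 0, -0.11], 85], [[0, 0, 0], [0, 0, -0.11], 85], [[0, 0, 0], [0, 0, -0.11], 85], [[0, 0, 0], [0, 0, -0.11], 85], [[0, 0, 0], [0, 0, -0.11], 85], [[0, 0, 0], [0, 0, -0.11], 85]]}}

```text
clock: 23.0
position: [480.1, -353.4, 249.6]
ee_rot: [0.81, -0.587, -0.0, -0.0]
contact_force: [0.2, 0.6, 0.3]
gripper_width: 84.9
grasp_force: 0.0
```

Request:
{"fn": "send_rows", "kwargs": {"series": [[[0, 0, 0], [0, 0, 0], 85], [[0, 0, 0], [0, 0, 0], 85]]}}

```text
clock: 23.2
position: [480.1, -354.0, 249.7]
ee_rot: [0.808, -0.59, -0.0, -0.0]
contact_force: [-0.4, 0.6, -0.6]
gripper_width: 84.8
grasp_force: 0.0
```

```bash
python3 - <<'E'
from vis import *
goto([479,-356,250],0.33)
im,c=shot('wrist','w12'); np.savez('c12.npz',R=c['R'],t=c['t'])
a=cv2.imread('pics/w11.png')
cv2.imwrite('pics/m12.png',np.hstack([a[:300,80:480],im[:300,80:480]]))
E
```

```text
t 23.2 pos [ 480.082 -354.004  249.731] tool y yaw -2.832 j [-0.364  0.324 -0.036 -0.    -1.211  0.673] w 84.8
 shift [ 1.572  1.638 -0.27 ] turn z -0.02087460584623102
```

View pics/m12.png

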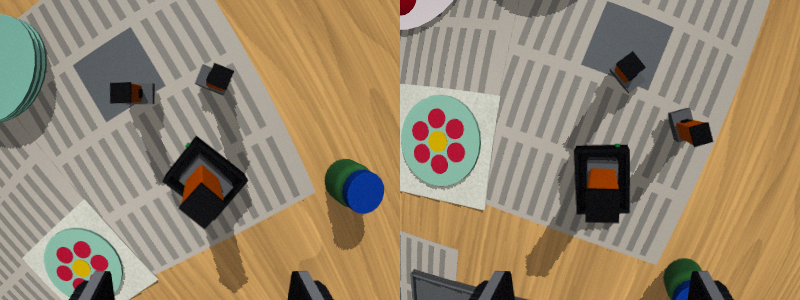

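Both views show the scanner in the cradle with the small ones beyond it. I need its front for sure, so I take one zoomed crop.

```bash
python3 - <<'E'
from vis import *
a=cv2.imread('pics/w11.png');b=cv2.imread('pics/w12.png');t=cv2.imread('pics/t9.png');s=cv2.imread('pics/side0.png')
f=lambda i,x,y,w,h:cv2.resize(i[y:y+h,x:x+w],(400,300),interpolation=cv2.INTER_CUBIC)
cv2.imwrite('pics/z12.png',np.vstack([np.hstack([f(a,230,130,120,90),f(b,230,135,120,90)]),np.hstack([f(t,380,218,64,48),f(s,270,115,64,48)])]))
E
```

```text
(no output)
```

View pics/z12.png

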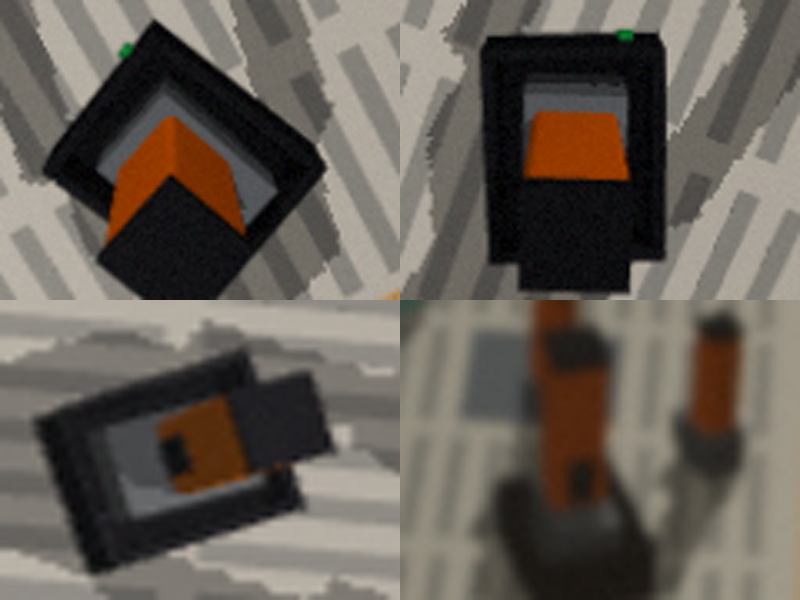

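Front confirmed: the large grey head part and the trigger are on the +y side (bottom-left panel); only a thin strip of the head shows at the back.

```bash
python3 - <<'E'
from vis import *
c=camera_info('wrist');c['n']='wrist'
c12=dict(c); c11=dict(c); 
for d,n in((c12,'c12'),(c11,'c11')):
    z=np.load(n+'.npz'); d['R']=z['R'];d['t']=z['t']
print(tri([(c12,(282.8,205.8)),(c11,(281.3,204.4))]), on(c12,(282.8,205.8),135),on(c11,(281.3,204.4),135))
P=[on(c12,(230+x/3.3333,135+y/3.3333),135)[:2] for x,y in((120,180),(232,180),(232,292),(120,292))]
P=np.array(P);e=np.roll(P,-1,0)-P;print(P,np.hypot(*e.T),np.arctan2(e[:,1],e[:,0])%(np.pi/2))
# cradle rim centre at z=36: back corners and front-ish
R=np.array([on(c12,(230+x/3.3333,135+y/3.3333),36)[:2] for x,y in((80,38),(264,35),(265,260),(90,262))]);print(R,R.mean(0))
goto([480,-356,109],-2.832)
E
```

```text
(array([ 479.458, -354.825,  136.416]), np.float64(0.6641623360998274)) [ 479.368 -353.687  135.   ] [ 479.589 -355.114  135.   ]
[[ 496.933 -363.32 ]
 [ 470.692 -371.716]
 [ 461.169 -343.718]
 [ 488.346 -335.035]] [27.551 29.573 28.531 29.56 ] [0.31  0.328 0.309 0.295]
[[ 520.015 -378.409]
 [ 462.464 -397.88 ]
 [ 436.363 -323.452]
 [ 494.425 -304.114]] [ 478.317 -350.964]
t 23.25 pos [ 480.057 -354.207  249.742] tool y yaw -2.832 j [-0.365  0.325 -0.035 -0.    -1.211  0.674] w 84.5
 shift [  1.733   0.57  140.742] turn z -0.00036697831108689627
```

Request:
{"fn": "send_rows", "kwargs": {"series": [[[0, 0, 25], [0, 0, 0], 85], [[0, 0, 25], [0, 0, 0], 85], [[0, 0, 25], [0, 0, 0], 85], [[0, 0, 25], [0, 0, 0], 85], [[0, 0, 25], [0, 0, 0], 85], [[0, 0, 25], [0, 0, 0], 85], [[0, 0, 15], [0, 0, 0], 85], [[0, 0, 0], [0, 0, 0], 85]]}}

```text
clock: 24.05
position: [478.4, -354.0, 82.3]
ee_rot: [0.807, -0.59, -0.003, 0.001]
contact_force: [0.5, -0.2, -0.3]
gripper_width: 85.0
grasp_force: 0.0
```

Request:
{"fn": "send_rows", "kwargs": {"series": [[[0, 0, 0], [0, 0, 0], 60], [[0, 0, 0], [0, 0, 0], 50], [[0, 0, 0], [0, 0, 0], 40], [[0, 0, 0], [0, 0, 0], 33], [[0, 0, 0], [0, 0, 0], 27], [[0, 0, 0], [0, 0, 0], 24], [[0, 0, 0], [0, 0, 0], 24], [[0, 0, 0], [0, 0, 0], 24]]}}

```text
clock: 24.85
position: [480.3, -355.3, 85.6]
ee_rot: [0.808, -0.589, 0.001, -0.0]
contact_force: [-0.9, 1.0, 5.4]
gripper_width: 27.5
grasp_force: 59.4
```

Request:
{"fn": "send_rows", "kwargs": {"series": [[[0, 0, 0], [0, 0, 0], 24], [[0, 0, 0], [0, 0, 0], 24], [[0, 0, 0], [0, 0, 0], 24]]}}

```text
clock: 25.15
position: [480.4, -355.3, 85.6]
ee_rot: [0.808, -0.589, 0.001, 0.0]
contact_force: [-0.2, 0.0, 6.2]
gripper_width: 27.5
grasp_force: 59.4
```

Grasp is firm: 27.5 mm opening, 59 N. I lift and work out the shifts to the labels.

Request:
{"fn": "send_rows", "kwargs": {"series": [[[0, 0, -8], [0, 0, 0], 24], [[0, 0, -15], [0, 0, 0], 24], [[0, 0, -20], [0, 0, 0], 24], [[0, 0, -20], [0, 0, 0], 24], [[0, 0, -20], [0, 0, 0], 24], [[0, 0, -20], [0, 0, 0], 24], [[0, 0, 0], [0, 0, 0], 24], [[0, 0, 0], [0, 0, 0], 24]]}}

```text
clock: 25.95
position: [479.4, -354.5, 186.9]
ee_rot: [0.808, -0.59, -0.001, -0.0]
contact_force: [-0.1, 0.2, -1.3]
gripper_width: 27.0
grasp_force: 59.3
```

```bash
cat >> vis.py <<'E'
def aim(L):
    s=monitor.read_state(); R=Ro.from_quat(s['ee_rot']); p=R.inv().apply(np.array(L)-s['position'])
    W=np.array([-22.5,0,72.1]); b=np.array([-1,0,1])/2**.5; v=p-W
    print('shift',p-[-93.2,0,142.8],'along',v@b,'off beam',np.linalg.norm(v-(v@b)*b),'tilt',R.as_matrix()[2,2])
E
python3 - <<'E'
from vis import *
goto([480.4,-355.3,85.6],-2.832)
T,ct=shot('top','t13')
for k in('red','green','blue'):
  try: print(k,{a:b for a,b in roll(T,ct,k,35,100).items() if a in('c','labw')})
  except Exception as e: print(k,e)
for L in([554.6,-50.5,35],[546.3,49.5,35],[642.3,8.5,35]): aim(L)
E
```

```text
t 25.95 pos [ 479.365 -354.5    186.866] tool y yaw -2.832 j [-0.366  0.371 -0.129 -0.001 -1.072  0.676] w 27.0
 shift [  1.236  -0.783 101.264] turn z -0.00013573194683891288
red {'c': array([552.795, -70.064]), 'labw': None}
green {'c': array([543.77 ,  28.699]), 'labw': array([544.324,  52.996])}
blue {'c': array([628.348, 570.834]), 'labw': array([638.534, 592.873])}
shift [-172.816 -164.798    8.803] along 228.40871444230362 off beam 201.51609327291712 tilt -0.9999954036497464
shift [-270.594 -187.345    9.016] along 297.69888197487563 off beam 263.2671537169406 tilt -0.9999954036497464
shift [-202.308 -266.3      8.713] along 249.19882560069226 off beam 299.4246436807865 tilt -0.9999954036497464
```

Request:
{"fn": "send_rows", "kwargs": {"series": [[[-21.6, -20.6, 0.5], [0, 0, 0], 24], [[-21.6, -20.6, 0.5], [0, 0, 0], 24], [[-21.6, -20.6, 0.5], [0, 0, 0], 24], [[-21.6, -20.6, 0.5], [0, 0, 0], 24], [[-21.6, -20.6, 0.5], [0, 0, 0], 24], [[-21.6, -20.6, 0.5], [0, 0, 0], 24], [[-21.6, -20.6, 0.5], [0, 0, 0], 24], [[-21.6, -20.6, 0.5], [0, 0, 0], 24]]}}

```text
clock: 26.8
position: [583.5, -138.9, 181.7]
ee_rot: [0.808, -0.59, -0.002, 0.001]
contact_force: [-0.6, -0.9, -1.9]
gripper_width: 27.2
grasp_force: 59.4
```

Request:
{"fn": "send_rows", "kwargs": {"series": [[[0, 0, 0], [0, 0, 0], 24], [[0, 0, 0], [0, 0, 0], 24], [[0, 0, 0], [0, 0, 0], 24]]}}

```text
clock: 27.1
position: [583.3, -140.6, 182.7]
ee_rot: [0.808, -0.59, -0.001, 0.001]
contact_force: [0.6, -0.8, -1.8]
gripper_width: 27.3
grasp_force: 59.5
```

```bash
python3 - <<'E'
from vis import *
aim([554.6,-50.5,35]); goto([0,0,0])
im,c=shot('wrist','w14'); T,ct=shot('top')
for k in('red','green','blue'):
  try: print(k,{a:b for a,b in roll(im,c,k,35,100).items()})
  except Exception as e: print(k,e)
cv2.imwrite('pics/m14.png',np.hstack([im,cv2.resize(T[130:270,200:280],(240,420))]))
E
```

```text
shift [-1.268 -0.476  4.966] along 104.39315098629712 off beam 2.6577587027284753 tilt -0.9999970557018188
t 27.1 pos [ 583.264 -140.638  182.691] tool y yaw -2.832 j [ 0.033  0.381 -0.125 -0.    -1.067  0.277] w 27.3
 shift [-311.38   512.344  184.114] turn z None
red {'c': array([ 679.991, -291.857]), 'r': np.float64(30.0), 'ctr': array([229.223,   6.377]), 'lab': array([231.016,  34.171]), 'labw': array([ 670.135, -266.98 ])}
green 'NoneType' object has no attribute 'items'
blue {'c': array([ 290.119, -251.597]), 'r': np.float64(27.411937374545893), 'ctr': array([544.718, 184.123]), 'lab': None, 'labw': None}
```

View pics/m14.png

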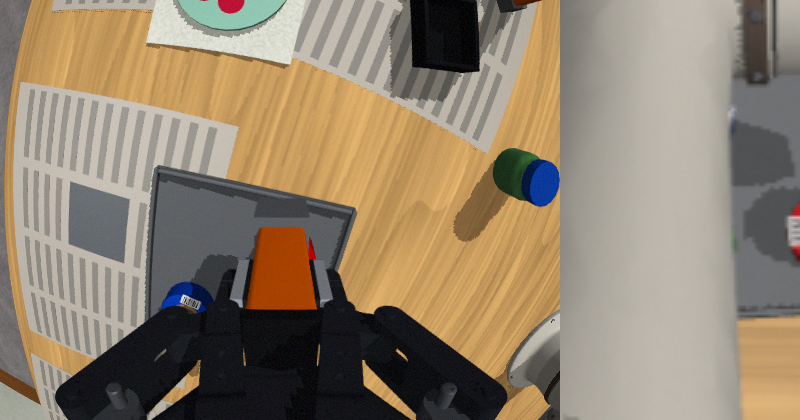

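The scanner hangs upright in the grip and the beam geometry is 104 mm along, 2.7 mm off. I trim slightly and hold on red.

Request:
{"fn": "send_rows", "kwargs": {"series": [[[-1, 0, 3], [0, 0, 0], 24], [[0, 0, 0], [0, 0, 0], 24], [[0, 0, 0], [0, 0, 0], 24], [[0, 0, 0], [0, 0, 0], 24], [[0, 0, 0], [0, 0, 0], 24], [[0, 0, 0], [0, 0, 0], 24], [[0, 0, 0], [0, 0, 0], 24], [[0, 0, 0], [0, 0, 0], 24]]}}

```text
clock: 28.0
position: [583.9, -139.2, 180.8]
ee_rot: [0.808, -0.589, 0.0, -0.0]
contact_force: [0.2, 0.3, -2.6]
gripper_width: 27.1
grasp_force: 59.5
```

Request:
{"fn": "send_rows", "kwargs": {"series": [[[0, 0, 0], [0, 0, 0], 24], [[0, 0, 0], [0, 0, 0], 24], [[0, 0, 0], [0, 0, 0], 24], [[0, 0, 0], [0, 0, 0], 24], [[0, 0, 0], [0, 0, 0], 24], [[0, 0, 0], [0, 0, 0], 24], [[0, 0, 0], [0, 0, 0], 24], [[0, 0, 0], [0, 0, 0], 24]]}}

```text
clock: 28.8
position: [583.8, -139.2, 180.8]
ee_rot: [0.808, -0.589, 0.0, -0.0]
contact_force: [-0.5, 0.0, -2.8]
gripper_width: 27.1
grasp_force: 59.5
```

Request:
{"fn": "send_rows", "kwargs": {"series": [[[0, 0, 0], [0, 0, 0], 24], [[0, 0, 0], [0, 0, 0], 24], [[0, 0, 0], [0, 0, 0], 24], [[0, 0, 0], [0, 0, 0], 24], [[0, 0, 0], [0, 0, 0], 24], [[0, 0, 0], [0, 0, 0], 24], [[0, 0, 0], [0, 0, 0], 24], [[0, 0, 0], [0, 0, 0], 24]]}}

```text
clock: 29.6
position: [583.8, -139.2, 180.8]
ee_rot: [0.808, -0.589, -0.0, 0.0]
contact_force: [-0.3, 0.3, -1.8]
gripper_width: 27.4
grasp_force: 59.5
```

Request:
{"fn": "send_rows", "kwargs": {"series": [[[0, 0, 0], [0, 0, 0], 24], [[0, 0, 0], [0, 0, 0], 24], [[0, 0, 0], [0, 0, 0], 24], [[0, 0, 0], [0, 0, 0], 24], [[0, 0, 0], [0, 0, 0], 24], [[0, 0, 0], [0, 0, 0], 24], [[0, 0, 0], [0, 0, 0], 24], [[0, 0, 0], [0, 0, 0], 24]]}}

```text
clock: 30.4
position: [583.9, -139.2, 180.8]
ee_rot: [0.808, -0.589, 0.0, -0.0]
contact_force: [0.4, 0.4, -1.6]
gripper_width: 27.3
grasp_force: 59.5
```

```bash
python3 - <<'E'
from vis import *
aim([554.6,-50.5,35])
T,ct=shot('top','t15');S,cs=shot('side','s15')
for k in('red','green','blue'):
  for n,i,c in(('top',T,ct),('side',S,cs)):
    print(k,n,[(ce.round(0),a,on(c,ce,30)[:2].round(0)) for ce,a,b in blobs(mask(i,k),20) if 450<on(c,ce,30)[0]<750 and -250<on(c,ce,30)[1]<400])
aim([546.3,49.5,35])
E
```

```text
shift [-0.224  0.795  3.026] along 102.28231255958251 off beam 2.135046389207909 tilt -0.9999999988193048
red top [(array([290., 207.]), np.int32(315), array([553., -75.]))]
red side [(array([267., 210.]), np.int32(192), array([556., -76.]))]
green top []
green side [(array([268., 240.]), np.int32(199), array([548.,  35.]))]
blue top []
blue side [(array([231., 240.]), np.int32(112), array([648.,  37.]))]
shift [-97.977 -21.83    3.015] along 171.39695162033343 off beam 70.6081856260125 tilt -0.9999999995959232
```

```bash
python3 - <<'E'
from vis import *
S=cv2.imread('pics/s15.png');cs=camera_info('side');cs['n']='side'
for k in('red','green','blue'):
    print(k,roll(S,cs,k,35,60,dbg=1))
T=cv2.imread('pics/t13.png')
ct=camera_info('top');ct['n']='top'
for k in('red','green','blue'): print(k,[(ce.round(0),a,on(ct,ce,30)[:2].round(0)) for ce,a,b in blobs(mask(T,k),20) if 450<on(ct,ce,30)[0]<750 and -250<on(ct,ce,30)[1]<400])
cv2.imwrite('pics/z15.png',cv2.resize(S[180:285,190:330],(800,600),interpolation=cv2.INTER_CUBIC))
E
```

```text
red {'c': array([555.715, -70.849]), 'r': np.float64(31.338801420302854), 'ctr': array([267.549, 210.436]), 'lab': None, 'labw': None}
green {'c': array([546.799,  29.985]), 'r': np.float64(29.203212586146805), 'ctr': array([268.735, 237.632]), 'lab': None, 'labw': None}
blue {'c': array([644.938,  34.592]), 'r': np.float64(27.584482851777675), 'ctr': array([231.51 , 238.021]), 'lab': None, 'labw': None}
red [(array([290., 207.]), np.int32(313), array([552., -75.]))]
green [(array([247., 210.]), np.int32(290), array([543.,  24.]))]
blue [(array([243., 170.]), np.int32(284), array([639.,  37.]))]
```

View pics/z15.png

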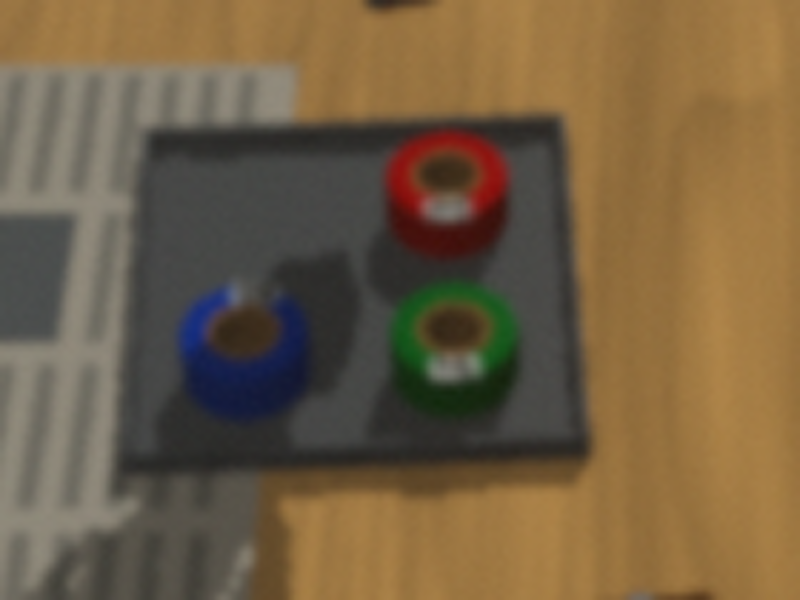

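Side crop: all three rolls still flat in the tray, labels up, undisturbed. Next is green.

Request:
{"fn": "send_rows", "kwargs": {"series": [[[-24.5, -5.5, 0.5], [0, 0, 0], 24], [[-24.5, -5.5, 0.5], [0, 0, 0], 24], [[-24.5, -5.5, 0.5], [0, 0, 0], 24], [[-24.5, -5.5, 0.5], [0, 0, 0], 24], [[0, 0, 0], [0, 0, 0], 24], [[0, 0, 0], [0, 0, 0], 24], [[0, 0, 0], [0, 0, 0], 24], [[0, 0, 0], [0, 0, 0], 24]]}}

```text
clock: 31.3
position: [574.9, -40.0, 178.8]
ee_rot: [0.807, -0.59, -0.0, 0.0]
contact_force: [0.2, -0.4, -2.5]
gripper_width: 27.5
grasp_force: 59.5
```

```bash
python3 - <<'E'
from vis import *
aim([546.3,50,35])
cs=camera_info('side');cs['n']='side'
for p in((268.2,216.4),(269.6,244.2),(234.6,230.4)):print(on(cs,p,35))
E
```

```text
shift [-1.216 -0.091  0.957] along 101.5215304980915 off beam 0.2042242602405504 tilt -0.9999999932822718
[552.607 -47.869  35.   ]
[543.27   52.787  35.   ]
[639.582   7.142  35.   ]
```

Request:
{"fn": "send_rows", "kwargs": {"series": [[[0, 0, 0], [0, 0, 0], 24], [[0, 0, 0], [0, 0, 0], 24], [[0, 0, 0], [0, 0, 0], 24], [[0, 0, 0], [0, 0, 0], 24], [[0, 0, 0], [0, 0, 0], 24], [[0, 0, 0], [0, 0, 0], 24], [[0, 0, 0], [0, 0, 0], 24], [[0, 0, 0], [0, 0, 0], 24]]}}

```text
clock: 32.1
position: [574.9, -39.1, 178.8]
ee_rot: [0.808, -0.589, 0.0, -0.0]
contact_force: [-0.4, -0.4, -2.0]
gripper_width: 27.5
grasp_force: 59.5
```

Request:
{"fn": "send_rows", "kwargs": {"series": [[[0, 0, 0], [0, 0, 0], 24], [[0, 0, 0], [0, 0, 0], 24], [[0, 0, 0], [0, 0, 0], 24], [[0, 0, 0], [0, 0, 0], 24], [[0, 0, 0], [0, 0, 0], 24], [[0, 0, 0], [0, 0, 0], 24], [[0, 0, 0], [0, 0, 0], 24], [[0, 0, 0], [0, 0, 0], 24]]}}

```text
clock: 32.9
position: [574.9, -39.2, 178.8]
ee_rot: [0.808, -0.589, 0.0, -0.0]
contact_force: [-0.1, 0.0, -2.5]
gripper_width: 27.7
grasp_force: 59.5
```

Request:
{"fn": "send_rows", "kwargs": {"series": [[[0, 0, 0], [0, 0, 0], 24], [[0, 0, 0], [0, 0, 0], 24], [[0, 0, 0], [0, 0, 0], 24], [[0, 0, 0], [0, 0, 0], 24], [[0, 0, 0], [0, 0, 0], 24], [[0, 0, 0], [0, 0, 0], 24], [[0, 0, 0], [0, 0, 0], 24], [[0, 0, 0], [0, 0, 0], 24]]}}

```text
clock: 33.7
position: [574.9, -39.2, 178.8]
ee_rot: [0.808, -0.589, -0.0, 0.0]
contact_force: [0.0, 0.5, -2.6]
gripper_width: 27.5
grasp_force: 59.5
```

Request:
{"fn": "send_rows", "kwargs": {"series": [[[0, 0, 0], [0, 0, 0], 24], [[0, 0, 0], [0, 0, 0], 24], [[0, 0, 0], [0, 0, 0], 24], [[0, 0, 0], [0, 0, 0], 24], [[0, 0, 0], [0, 0, 0], 24], [[0, 0, 0], [0, 0, 0], 24], [[0, 0, 0], [0, 0, 0], 24], [[0, 0, 0], [0, 0, 0], 24]]}}

```text
clock: 34.5
position: [574.9, -39.2, 178.8]
ee_rot: [0.808, -0.589, 0.0, -0.0]
contact_force: [-0.7, -0.2, -1.8]
gripper_width: 27.6
grasp_force: 59.5
```

```bash
python3 - <<'E'
from vis import *
aim([546.3,50,35]); aim([642.8,9,35])
S,cs=shot('side')
for k in('red','green','blue'):
    r=roll(S,cs,k,35,60); print(k,r and r['c'])
E
```

```text
shift [-0.434  0.024  1.034] along 101.02283102082481 off beam 0.4244224374023494 tilt -0.9999999994215728
shift [ 68.057 -79.363   1.037] along 52.59451397807315 off beam 93.1956926322462 tilt -0.9999999994215728
red [557.992 -68.296]
green [547.007  29.763]
blue [643.099  36.363]
```

Green was held within 1 mm for over 3 s. Now blue.

Request:
{"fn": "send_rows", "kwargs": {"series": [[[17, -20, 0.2], [0, 0, 0], 24], [[17, -20, 0.2], [0, 0, 0], 24], [[17, -20, 0.2], [0, 0, 0], 24], [[17, -19.4, 0.2], [0, 0, 0], 24], [[0, 0, 0], [0, 0, 0], 24], [[0, 0, 0], [0, 0, 0], 24], [[0, 0, 0], [0, 0, 0], 24], [[0, 0, 0], [0, 0, 0], 24]]}}

```text
clock: 35.35
position: [670.7, -79.4, 178.4]
ee_rot: [0.808, -0.589, -0.0, -0.0]
contact_force: [0.2, -0.0, -1.4]
gripper_width: 27.3
grasp_force: 59.8
```

```bash
python3 - <<'E'
from vis import *
aim([642.5,8.5,35])
T,ct=shot('top');im,c=shot('wrist')
for n,i,q in(('top',T,ct),('wrist',im,c)):
    try: print(n,roll(i,q,'blue',35,60,dbg=1))
    except Exception as e: print(e)
E
```

```text
shift [ 0.929 -0.026  0.583] along 99.74024574581502 off beam 1.070155581032981 tilt -0.9999999973374436
skip [367.484 310.139] [ 323.884 -250.387   24.687]
skip [ 17.107 170.075] [626.136 563.088  23.8  ]
top {'c': array([639.548,  32.914]), 'r': np.float64(31.334254114194966), 'ctr': array([244.719, 169.346]), 'lab': array([254.271, 168.896]), 'labw': array([641.172,  10.61 ])}
wrist None
```

Request:
{"fn": "send_rows", "kwargs": {"series": [[[0, 0, 0], [0, 0, 0], 24], [[0, 0, 0], [0, 0, 0], 24], [[0, 0, 0], [0, 0, 0], 24], [[0, 0, 0], [0, 0, 0], 24], [[0, 0, 0], [0, 0, 0], 24], [[0, 0, 0], [0, 0, 0], 24], [[0, 0, 0], [0, 0, 0], 24], [[0, 0, 0], [0, 0, 0], 24]]}}

```text
clock: 36.25
position: [671.2, -79.8, 178.0]
ee_rot: [0.808, -0.589, -0.0, 0.0]
contact_force: [0.4, 0.4, -1.9]
gripper_width: 27.9
grasp_force: 59.8
```

Request:
{"fn": "send_rows", "kwargs": {"series": [[[0, 0, 0], [0, 0, 0], 24], [[0, 0, 0], [0, 0, 0], 24], [[0, 0, 0], [0, 0, 0], 24], [[0, 0, 0], [0, 0, 0], 24], [[0, 0, 0], [0, 0, 0], 24], [[0, 0, 0], [0, 0, 0], 24], [[0, 0, 0], [0, 0, 0], 24], [[0, 0, 0], [0, 0, 0], 24]]}}

```text
clock: 37.05
position: [671.3, -79.7, 178.0]
ee_rot: [0.808, -0.589, -0.0, -0.0]
contact_force: [-0.2, 0.5, -2.1]
gripper_width: 27.4
grasp_force: 59.8
```

Request:
{"fn": "send_rows", "kwargs": {"series": [[[0, 0, 0], [0, 0, 0], 24], [[0, 0, 0], [0, 0, 0], 24], [[0, 0, 0], [0, 0, 0], 24], [[0, 0, 0], [0, 0, 0], 24], [[0, 0, 0], [0, 0, 0], 24], [[0, 0, 0], [0, 0, 0], 24], [[0, 0, 0], [0, 0, 0], 24], [[0, 0, 0], [0, 0, 0], 24]]}}

```text
clock: 37.85
position: [671.3, -79.7, 178.0]
ee_rot: [0.808, -0.589, 0.0, 0.0]
contact_force: [-0.4, -0.1, -1.7]
gripper_width: 27.3
grasp_force: 59.8
```

Request:
{"fn": "send_rows", "kwargs": {"series": [[[0, 0, 0], [0, 0, 0], 24], [[0, 0, 0], [0, 0, 0], 24], [[0, 0, 0], [0, 0, 0], 24], [[0, 0, 0], [0, 0, 0], 24], [[0, 0, 0], [0, 0, 0], 24], [[0, 0, 0], [0, 0, 0], 24], [[0, 0, 0], [0, 0, 0], 24], [[0, 0, 0], [0, 0, 0], 24]]}}

```text
clock: 38.65
position: [671.3, -79.7, 178.0]
ee_rot: [0.808, -0.589, 0.0, -0.0]
contact_force: [-0.1, -0.4, -3.0]
gripper_width: 27.6
grasp_force: 59.8
```

```bash
python3 - <<'E'
from vis import *
aim([642.5,8.5,35]); goto([480.4,-355.3,185],-2.832)
T,ct=shot('top','t18');S,cs=shot('side','s18')
for k in('red','green','blue'):
  for n,i,c in(('top',T,ct),('side',S,cs)):
    print(k,n,[(ce.round(0),a,on(c,ce,30)[:2].round(0)) for ce,a,b in blobs(mask(i,k),20) if 450<on(c,ce,30)[0]<750 and -250<on(c,ce,30)[1]<400])
E
```

```text
shift [0.414 0.469 0.226] along 99.8521735893106 off beam 0.6517515228967219 tilt -0.9999999998966126
t 38.65 pos [671.251 -79.721 178.026] tool y yaw -2.832 j [ 0.12   0.508  0.071 -0.    -1.134  0.19 ] w 27.6
 shift [204.219 265.824  -6.979] turn z 0.0004175541504047864
red top [(array([290., 207.]), np.int32(315), array([553., -75.]))]
red side [(array([267., 211.]), np.int32(214), array([557., -72.]))]
green top [(array([247., 210.]), np.int32(297), array([543.,  24.]))]
green side [(array([269., 241.]), np.int32(205), array([547.,  37.]))]
blue top [(array([243., 170.]), np.int32(290), array([639.,  37.]))]
blue side [(array([232., 241.]), np.int32(157), array([644.,  40.]))]
```

All three were held over 3 s and the rolls have not moved. Scanner back to the cradle.

Request:
{"fn": "send_rows", "kwargs": {"series": [[[20.4, 26.6, -1], [0, 0, 0], 24], [[20.4, 26.6, -1], [0, 0, 0], 24], [[20.4, 26.6, -1], [0, 0, 0], 24], [[20.4, 26.6, -1], [0, 0, 0], 24], [[20.4, 26.6, -1], [0, 0, 0], 24], [[20.4, 26.6, -1], [0, 0, 0], 24], [[20.4, 26.6, -1], [0, 0, 0], 24], [[20.4, 26.6, 0], [0, 0, 0], 24]]}}

```text
clock: 39.55
position: [517.7, -301.1, 185.5]
ee_rot: [0.808, -0.589, 0.0, -0.0]
contact_force: [0.1, -0.9, -1.7]
gripper_width: 27.3
grasp_force: 59.9
```

Request:
{"fn": "send_rows", "kwargs": {"series": [[[20.4, 26.6, 0], [0, 0, 0], 24], [[20.4, 26.6, 0], [0, 0, 0], 24], [[0, 0, 25], [0, 0, 0], 24], [[0, 0, 20], [0, 0, 0], 24], [[0, 0, 0], [0, 0, 0], 24], [[0, 0, 0], [0, 0, 0], 24], [[0, 0, 0], [0, 0, 0], 24]]}}

```text
clock: 40.25
position: [481.3, -355.5, 141.5]
ee_rot: [0.808, -0.589, 0.001, -0.0]
contact_force: [0.6, 0.9, -2.5]
gripper_width: 27.3
grasp_force: 59.8
```

```bash
python3 - <<'E'
from vis import *
goto([480.4,-355.3,85.6],-2.832)
E
```

```text
t 40.25 pos [ 481.274 -355.457  141.496] tool y yaw -2.831 j [-0.365  0.415 -0.186  0.001 -0.967  0.676] w 27.3
 shift [-0.537  0.884 55.893] turn z 0.0012568688293459473
```

Request:
{"fn": "send_rows", "kwargs": {"series": [[[0, 0.8, 12], [0, 0, 0], 24], [[0, 0, 12], [0, 0, 0], 24], [[0, 0, 12], [0, 0, 0], 24], [[0, 0, 10], [0, 0, 0], 24], [[0, 0, 6], [0, 0, 0], 24], [[0, 0, 2.5], [0, 0, 0], 24], [[0, 0, 0], [0, 0, 0], 24], [[0, 0, 0], [0, 0, 0], 24]]}}

```text
clock: 41.05
position: [479.5, -355.5, 85.7]
ee_rot: [0.808, -0.589, 0.0, -0.0]
contact_force: [-0.9, -0.8, -1.6]
gripper_width: 27.3
grasp_force: 60.0
```

```bash
python3 - <<'E'
from vis import *
goto([480.4,-355.3,85.6],-2.832); print(monitor.read_state()['contact_force'])
E
```

```text
t 41.05 pos [ 479.55  -355.524   85.692] tool y yaw -2.832 j [-0.367  0.476 -0.248  0.    -0.847  0.677] w 27.3
 shift [ 0.046 -0.878  0.092] turn z 0.0004035503591226508
[-0.933 -0.792 -1.599]
```

Request:
{"fn": "send_rows", "kwargs": {"series": [[[0, 0, 1], [0, 0, 0], 24], [[0, 0, 0], [0, 0, 0], 24], [[0, 0, 0], [0, 0, 0], 24]]}}

```text
clock: 41.35
position: [479.6, -355.6, 85.6]
ee_rot: [0.808, -0.589, 0.001, 0.0]
contact_force: [-2.2, 1.0, 5.5]
gripper_width: 27.2
grasp_force: 60.9
```

Request:
{"fn": "send_rows", "kwargs": {"series": [[[0, 0, 0], [0, 0, 0], 29], [[0, 0, 0], [0, 0, 0], 33], [[0, 0, 0], [0, 0, 0], 40], [[0, 0, 0], [0, 0, 0], 50], [[0, 0, 0], [0, 0, 0], 65], [[0, 0, 0], [0, 0, 0], 85], [[0, 0, 0], [0, 0, 0], 85], [[0, 0, 0], [0, 0, 0], 85]]}}

```text
clock: 42.15
position: [479.4, -355.4, 84.5]
ee_rot: [0.808, -0.589, -0.0, 0.0]
contact_force: [-0.4, -0.1, 0.9]
gripper_width: 84.6
grasp_force: 0.0
```

Request:
{"fn": "send_rows", "kwargs": {"series": [[[0, 0, -10], [0, 0, 0], 85], [[0, 0, -20], [0, 0, 0], 85], [[0, 0, -25], [0, 0, 0], 85], [[0, 0, -25], [0, 0, 0], 85], [[0, 0, -30], [0, 0, 0], 85], [[0, 0, -30], [0, 0, 0], 85], [[0, 0, -25], [0, 0, 0], 85], [[0, 0, 0], [0, 0, 0], 85]]}}

```text
clock: 42.95
position: [481.1, -356.6, 255.1]
ee_rot: [0.808, -0.589, 0.005, -0.0]
contact_force: [-0.7, -0.7, 0.3]
gripper_width: 85.0
grasp_force: 0.0
```

```bash
python3 - <<'E'
from vis import *
im,c=shot('wrist');goto([0,0,0]);T,ct=shot('top');S,cs=shot('side')
f=lambda i,x,y,w,h,W,H:cv2.resize(i[y:y+h,x:x+w],(W,H),interpolation=cv2.INTER_CUBIC)
cv2.imwrite('pics/f.png',np.hstack([f(im,200,100,160,160,400,400),f(S,190,105,160,160,400,400)]))
for k in('red','green','blue'):
    print(k,[(ce.round(0),a) for ce,a,b in blobs(mask(T,k),100) if 200<ce[0]<340])
E
```

```text
t 43.0 pos [ 480.189 -355.792  252.493] tool y yaw -2.832 j [-0.367  0.322 -0.033  0.    -1.211  0.677] w 84.8
 shift [-486.269  349.769  249.253] turn z None
red [(array([290., 207.]), np.int32(316))]
green [(array([247., 210.]), np.int32(288))]
blue [(array([243., 170.]), np.int32(282))]
```

View pics/f.png

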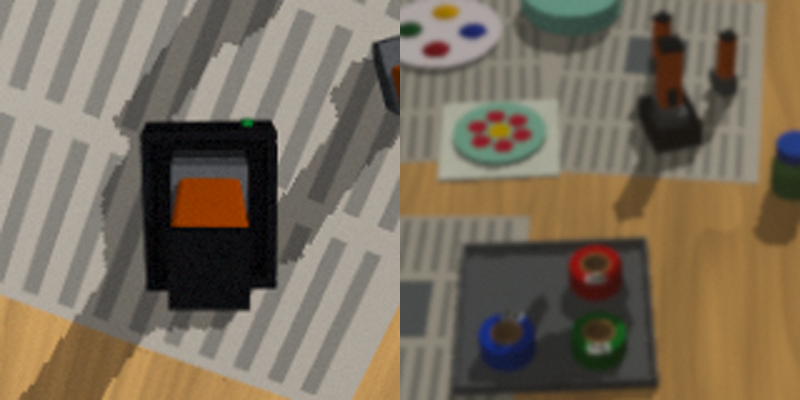

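The scanner stands upright in the cradle at (210,240). All three rolls are flat in the tray with labels up, and the jars and disc look untouched. I hand it in.

```bash
python3 -c "
from bench import job_done; print(job_done())"
```

```text
the job is handed in; nothing more can be done
None
```

The job is handed in: the red, green and blue rolls (there was no yellow) lie flat in the tray, label up. Each was scanned for over 3 s in the order red, green, blue, and the scanner stands upright in its cradle again; I got no read confirmation or verdict back.

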